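# Reset the rolling-tack tester

### The arm

A 7-joint arm with a two-finger parallel gripper is mounted at the origin on a cart in front of the work surface, level with it; the furniture and walls round the work are solid. World frame = base frame: x ahead of the robot, y to its left, z up, the work surface at z = 0. Lengths are in m, angles in rad, forces in N, time in s.
With the tool pointing down it reaches from about 0.35 to 0.9 m from the base axis. Payload 7.2 kg.
Tool frame: the origin (TCP) lies midway between the tips of the shut fingers; the grasp point (between the pads) lies 19 mm behind it; y points along the fingers, x is the direction in which the jaws open and shut, and the axes are right-handed (so a half turn about y gives the same grasp; the last joint's range is limited). The gripper opens to 88 mm and grips with 3 to 60 N. Pads are 20 mm wide; open, the fingers measure 115 mm over their backs; the gripper's body (75 mm by 178 mm) begins 61 mm behind the grasp point.
Start: joints at [1.108, 0.411, -0.013, 1.596, 0.006, 1.134, -0.082], TCP at [0.24, -0.577, 0.199] pointing down, gripper open.
Joint ranges: [-2.95, 2.95], [-0.29, 1.99], [-1.47, 1.44], [0.14, 2.54], [-1.03, 4.17], [0.13, 1.85], [-2.86, 2.86]. Speed limits (rad/s): [2.39, 2.39, 3.01, 3.01, 3.14, 3.14, 3.14].

### API

Orientations are given as a unit quaternion [x, y, z, w].
In Python, from station import * gives the robot as it stands.
- The arm moves only by the tool jog_arm, never from a script. Its argument "commands" is a list of rows, each a list of 7 numbers: the turn, a rotation vector about the world's x, y, z in rad, then the shift along the world's x, y, z in cm, then the opening in per cent of the stroke, from 0 (shut) to 100 (fully open). In form: [[wx, wy, wz, x, y, z, jaw], ...]. A call has exactly 10 rows; each row is the pose to reach, as a shift and turn from the pose measured when the call began; what a row does not reach only later rows make up. A row lasts 1/12 s, in which the tool goes at most 41.7 mm and 7.16 degrees, less where a joint would pass 70% of its speed; a pose out of reach is approached as far as the arm can. A call with a gripper value outside its range is refused whole. The fingers move at their own pace and stop on an object; "newtons" is the grip in N (left out, the last holds). Time passes only in rows, so rows that repeat a pose let the fingers close, or fill a call up. It gives the time, the measured TCP pose, the force and the opening at its end, in the units of the state.
- get_state(): the state, without advancing time (a new reading comes with each control period).
- get_image(name): name is "scene" or "top"; returns (picture, depth): 400x640x3 uint8, red, green, blue; 400x640 float32, m along the optical axis (not along the pixel's ray), 0 where there is no reading.
- camera_info(name): a dict with "vertical_fov" (degrees; the focal length in pixels is half the picture's height over the tangent of half this angle, whatever the lens; pixels are square), "cx", "cy" (the principal point, pixels), "dist" ([k1, k2, p1, p2, k3] as OpenCV has them; the pictures are not rectified), "rvec" (rotation vector, rad) and "tvec" (3), from world to camera coordinates, as OpenCV has them. Camera axes: x right, y down, z forward; pixel columns grow to the right and rows downward; lengths in m; the calibration is good to about 2 mm. A picture is of the moment at which its call begins. camera_info takes no time and is no camera call.
- job_done(): hands the job in, once; it reports no verdict.
Trained networks look in the newest picture that a camera, given by its name, has taken for a name from the list of things; names that differ only in an ending like _2 or _b are one class to them, and where a whole thing is asked for, a point or a joint stands for the part that bears it (a point fixed in the world has none). Each returns a list of dicts, best first, with "confidence" (0 to 1); they miss things now and then, are a little off and sometimes report something else, mostly with a low value. They report only what shows in the picture. A call takes as long as a camera call.
- silhouettes(camera, target): "region" (400x640 bool, what is visible of it) and "box" ([left, top, width, height] in pixels, round what is visible of it).
- spot_point(camera, target): "uv" ([column, row] in pixels: a listed point, or the origin of a listed thing).
The state is a dict: "time_s": time; "joint_positions": joint angles; "qvel": joint speeds; "tau": joint torques, N m; "tool_pos": TCP position; "ee_rot": TCP orientation; "contact_force": force on the tool from outside, world axes, zero at the start; "ft_torque": the same for the moment, N m; "width": finger opening in m.
Only numpy, scipy, OpenCV 4.12 (cv2) and the standard library are available. Lean on these libraries where they do the work, as an engineer would, in place of code of your own. Each camera call takes 0.05 s, during which the arm holds its last target.

### The job

Reset the rolling-tack tester for its next run, with the fingertips only: first push the steel roller slowly from the level bed up the ramp, keeping behind it so that it never runs free or rolls back, until it is at the stop and the spring catch has come up behind it and holds it there. Then push the red drag pointer along its rod back to zero, its end of travel at the foot of the ramp. Nothing is picked up or lifted, and the jar, tin and marker beside it stay where they are.

Things in the scene. Friction and masses are not known exactly. Their poses are not given: they have to be found in the camera images.
- tester: rolling-tack tester, grey base 345 x 178 mm, fixed. Origin: on the bench (z = 0) under the foot of the ramp, mid track; x level along the track to the ramp's high end, y left, z up. Level steel bed x = -0.147 to 0 at z = 0.020, a 9 mm higher end bar at x = -0.15. Track 104 mm wide between grey guides (y = +-0.052 to +-0.058) that stand 10 mm above bed and ramp.
- ramp: the tester's ramp, 167 mm long. Origin: mid track on its surface at the foot; x up the slope (rises at 0.20 rad), y left, z square off the surface. Roller axis at x = 0.130, z = 0.022 when at the stop (grey plate, 36 mm high, at the top). Two brass catch dogs, 5 mm wide at y = +-0.034, slope up from x = 0.084 to tips at x = 0.111, 7 mm above the surface; the middle 60 mm is plain.
- stop (a point): middle of the face of the rubber buffers of the stop at the top of the ramp, at the height of the roller's axis (22 mm off the ramp).
- roller: loose smooth stainless roller, diameter 44 mm, length 101 mm, about 0.45 kg (varies by a fifth). Origin: its centre; its own y is its axis, lying across the track (x and z turn as it rolls). It starts on the level bed near the foot of the ramp and rolls freely; left alone on the ramp it runs back down.
- catch (a joint): angle of the spring catch (rad): 0 = dogs up, about 0.3 = dogs flush with the ramp. The roller coming from below presses them down (about 3 N more push); they spring up by themselves when it is within 2 mm of the stop and then hold it; it settles back about 3 mm. The black ball lever left of the ramp (ramp frame x = 0.123, y = 0.072, z = 0.004) releases it when pressed down.
- pointer (a joint): distance of the red drag pointer from zero (m): 0 = zero, its end of travel next to the foot of the ramp; it grows as the pointer is farther from the ramp. It slides with slight friction (about 0.4 N) and stays where it is left.
- pointer_tab (a point): top middle of the pointer's upright red tab, 58 mm above the bench: 6 mm thick along the track, 14 mm wide across, clear for 29 mm down to the black slider block (18 mm long) on its rod at tester y = -0.070. A thin red arm, 32 to 37 mm above the bench, reaches from it over the right guide to tester y = -0.041, behind the roller, which drags it when it runs down. A hand over 80 mm wide would meet it.
- sample_jar: sample jar with white lid, 54 mm in diameter, 78 mm tall. Origin: centre of its underside. Leave alone.
- round_tin: white round tin with lid, 55 mm in diameter, 37 mm tall. Origin: centre of its underside. Leave alone.
- marker: blue and white marker lying down, 17 x 135 x 16 mm, its length along its own y. Origin: centre of its underside. Leave alone.

How it is judged:
By the outcome, as a careful person would: the job done as asked, in the order asked, and still so for the second after the job is handed in, with the robot touching nothing.
It also fails if it takes over 56 s, if anything falls off the work surface, if the arm or the gripper's body presses on something with over 40 N, if the wrist force passes 120 N, or if a joint passes its speed limit or range.

## Working session

There is one attempt and no reset: what is moved stays moved. The work goes in short steps, Python scripts to look and compute and a tool call to move; the robot and the scene stay as the last step left them, time stands still between calls to the robot, and variables do not carry over. Pictures are saved under pics/ and viewed, and the job is handed in when it is done.

Besides the shell and the picture viewer there is one more tool, called after "Request:" as name(argument=value, ...), one argument or row to a line, values as JSON. jog_arm: Moves the arm, as the interface text tells. Its arguments: {"type":"object","properties":{"commands":{"type":"array"},"newtons":{"type":"number"}},"required":["commands"]}

```bash
mkdir -p pics; ls; cat > h.py <<'E'
from station import *
import numpy as np, cv2
def save(n,f):
    p,d=get_image(n); cv2.imwrite(f,cv2.cvtColor(p,cv2.COLOR_RGB2BGR)); return p,d
def cam(n):
    c=camera_info(n); f=200/np.tan(np.radians(c["vertical_fov"])/2)
    K=np.array([[f,0,c["cx"]],[0,f,c["cy"]],[0,0,1.]])
    R=cv2.Rodrigues(np.array(c["rvec"],float))[0]; return K,np.array(c["dist"],float),R,np.array(c["tvec"],float).ravel()
def ray(n,uv):
    K,D,R,t=cam(n); q=cv2.undistortPoints(np.array(uv,float).reshape(-1,1,2),K,D).reshape(-1,2)
    d=np.c_[q,np.ones(len(q))]; return -R.T@t, d@R
def onz(n,uv,z):
    o,d=ray(n,uv); return o+d*((z-o[2])/d[:,2])[:,None]
def atd(n,uv,dep):
    o,d=ray(n,uv); return o+d*np.array(dep).reshape(-1,1)
def proj(n,P):
    K,D,R,t=cam(n); return cv2.projectPoints(np.array(P,float).reshape(-1,1,3),cv2.Rodrigues(R)[0],t,K,D)[0].reshape(-1,2)
E
python3 - <<'E'
from h import *
s=get_state(); print(s)
for n in("scene","top"):
    save(n,f"pics/{n}0.png"); print(n,cam(n))
    for t in("stop","pointer_tab","roller","tester","ramp","catch","sample_jar","round_tin","marker"):
        r=spot_point(n,t) if t!="catch" else []
        print(t,[(np.round(x["uv"],1),round(x["confidence"],2)) for x in r[:3]])
E
```

```text
pics
{'time_s': 0.0, 'joint_positions': array([ 1.10779845,  0.41186868, -0.01270899,  1.59702666,  0.00557036,
        1.13428816, -0.08220462]), 'qvel': array([ 1.96177439e-05,  9.63012690e-04,  9.64875582e-04,  5.43623473e-04,
        2.68473715e-03, -3.66232979e-04, -2.60799590e-03]), 'tau': array([ 5.72903846e-04, -5.87945008e+01,  6.41893689e-01, -2.91064811e+01,
       -5.38128451e-02,  1.84568024e-02,  1.30598892e-04]), 'tool_pos': array([ 0.24015137, -0.57644503,  0.19863568]), 'ee_rot': array([-0.5880707 ,  0.3927024 , -0.39175522,  0.58863021]), 'contact_force': array([-0.14378196,  0.74045521,  0.31571661]), 'ft_torque': array([ 0.03403476,  0.10299304, -0.01867649]), 'width': 0.08793274078366997}
scene (array([[386.39068174,   0.        , 327.59081202],
       [  0.        , 386.39068174, 197.05308558],
       [  0.        ,   0.        ,   1.        ]]), array([-0.08888314,  0.        ,  0.        ,  0.        ,  0.        ]), array([[ 0.91330909, -0.40724097,  0.00461374],
       [-0.31518185, -0.71393422, -0.6252666 ],
       [ 0.25792809,  0.56960751, -0.78039758]]),
[... 555 characters left out ...]
,
       [  0.        , 512.60159738, 203.13053243],
       [  0.        ,   0.        ,   1.        ]]), array([-0.01630067,  0.        ,  0.        ,  0.        ,  0.        ]), array([[ 0.01570857, -0.99982375, -0.0102815 ],
       [-0.99516264, -0.01463637, -0.09714472],
       [ 0.09697712,  0.01175777, -0.99521716]]), array([0.12019035, 0.50726087, 1.07538503]))
stop [(array([210.2, 157.7]), 0.82)]
pointer_tab [(array([306.3, 227.3]), 0.53)]
roller [(array([264.2, 228.2]), 0.89)]
tester [(array([257.8, 216. ]), 0.63)]
ramp []
catch []
sample_jar [(array([265.8, 227.6]), 0.63), (array([427.9, 267.6]), 0.57)]
round_tin [(array([406.3, 205.7]), 0.63)]
marker [(array([198.3, 266.9]), 0.9)]
```

```bash
python3 - <<'E'
import cv2
for n,b in(("scene",(200,70,240,180)),("top",(140,100,240,180))):
    p=cv2.imread(f"pics/{n}0.png"); x,y,w,h=b
    cv2.imwrite(f"pics/{n}0c.png",cv2.resize(p[y:y+h,x:x+w],None,fx=3.3,fy=3.3,interpolation=cv2.INTER_CUBIC))
E
```

```text
(no output)
```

View pics/scene0.png

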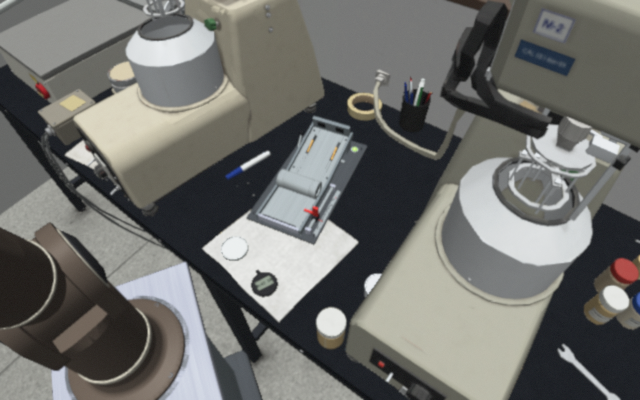

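View pics/top0.png

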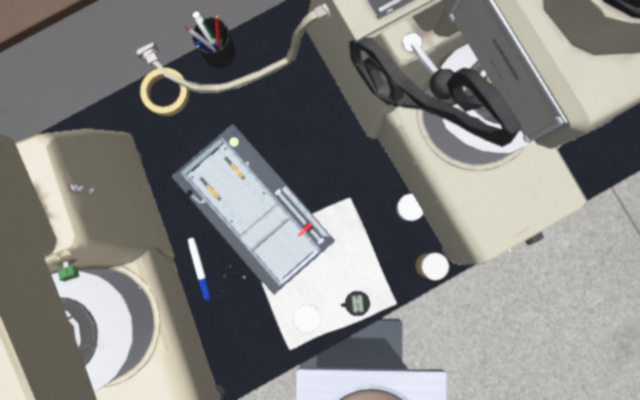

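```bash
echo
```

```text
(no output)
```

View pics/scene0c.png

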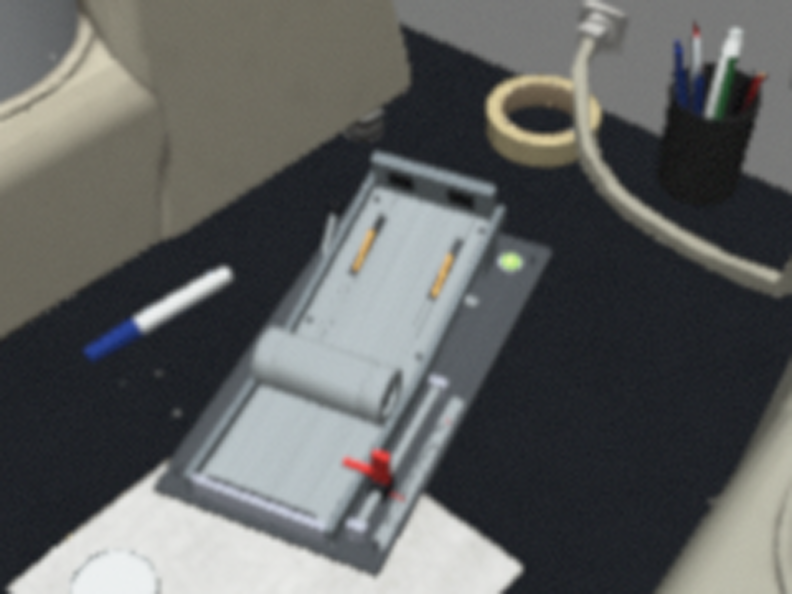

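View pics/top0c.png

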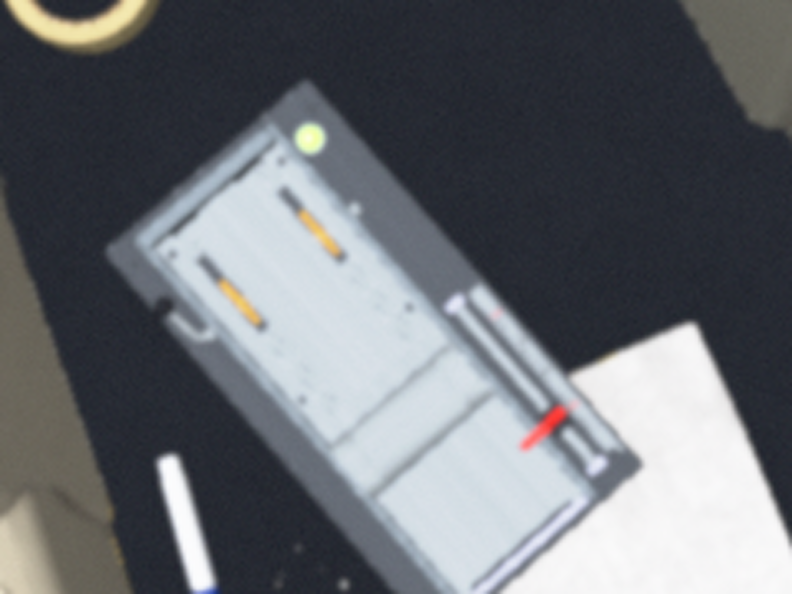

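```bash
cat >> h.py <<'E'
c2,s2=np.cos(.2),np.sin(.2)
def ramp(x,y,z): return [x*c2-z*s2, y, .02+x*s2+z*c2]
def T(p,P):
    P=np.array(P,float).reshape(-1,3); c,s=np.cos(p[2]),np.sin(p[2])
    return np.c_[p[0]+c*P[:,0]-s*P[:,1],p[1]+s*P[:,0]+c*P[:,1],P[:,2]]
E
cat > fit.py <<'E'
from h import *
from scipy.optimize import least_squares
off={"top":np.array([140,100]),"scene":np.array([200,70])}
obs=[("top",(263,327),ramp(.084,.034,0)),("top",(343,260),ramp(.084,-.034,0)),("top",(220,282),ramp(.111,.034,.007)),("top",(300,210),ramp(.111,-.034,.007)),
("scene",(355,272),ramp(.084,.034,0)),("scene",(434,297),ramp(.084,-.034,0)),("scene",(374,230),ramp(.111,.034,.007)),("scene",(454,252),ramp(.111,-.034,.007)),
]
def res(p): return np.concatenate([(proj(n,T(p[:3],P))[0]-(np.array(uv)/3.3+off[n]))  for n,uv,P in obs])
r=least_squares(res,[.6,0,.7]); print(r.x,np.round(r.fun.reshape(-1,2),1))
for only in("top","scene"):
    o2=[o for o in obs if o[0]==only]
    rr=least_squares(lambda p:np.concatenate([(proj(n,T(p,P))[0]-(np.array(uv)/3.3+off[n])) for n,uv,P in o2]),[.6,0,.7]);print(only,rr.x,rr.cost)
np.save("pose.npy",r.x); p=r.x
for n in off:
    im=cv2.imread(f"pics/{n}0.png"); x0,y0=off[n]; im=cv2.resize(im[y0:y0+180,x0:x0+240],None,fx=3.3,fy=3.3,interpolation=cv2.INTER_CUBIC)
    L=[]
    for y in(.052,-.052,.058,-.058): 
        L+=[[(-.147,y,.03),(0,y,.03)],[ramp(0,y,.01),ramp(.165,y,.01)]]
    L+=[[(-.147,.052,.02),(-.147,-.052,.02)],[(0,.052,.02),(0,-.052,.02)],[(-.145,-.07,.029),(0,-.07,.029)],[ramp(.084,.034,0),ramp(.111,.034,.007)],[ramp(.084,-.034,0),ramp(.111,-.034,.007)],[ramp(.152,.052,0),ramp(.152,-.052,0)],[ramp(.152,.03,.022),ramp(.152,-.03,.022)]]
    for a,b in L:
        q=(proj(n,T(p,[a,b]))-off[n])*3.3
        cv2.line(im,*[tuple(int(v) for v in k) for k in q],(0,0,255),1)
    cv2.imwrite(f"pics/{n}0o.png",im)
E
python3 fit.py
```

```text
[0.47713457 0.25308893 0.74013269] [[-1.9 -2.4]
 [-2.  -3. ]
 [ 2.3  1.8]
 [ 2.4  2.5]
 [ 0.6 -1.9]
 [ 0.6 -1.9]
 [-1.3  1.3]
 [-1.6  2. ]]
top [0.47662876 0.25342869 0.74141226] 21.456757258002774
scene [0.47772626 0.2523936  0.73740127] 8.485650146025263
```

View pics/scene0o.png

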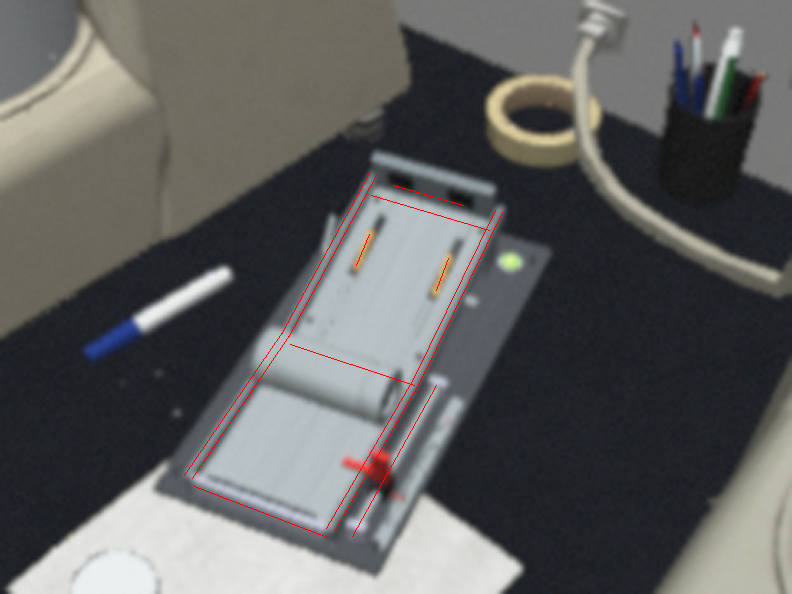

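View pics/top0o.png

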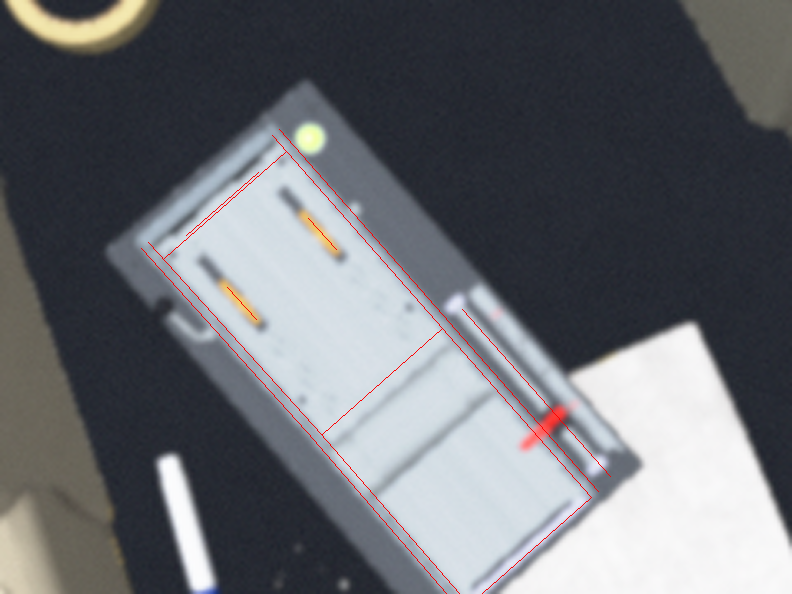

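```bash
cat > hm.py <<'E'
from h import *
import sys
def cloud(n,p,d):
    v,u=np.mgrid[0:400,0:640]; uv=np.c_[u.ravel(),v.ravel()]
    P=atd(n,uv,d.ravel()); ok=d.ravel()>0
    return P[ok],p.reshape(-1,3)[ok]
def totest(q,P):
    c,s=np.cos(q[2]),np.sin(q[2]); d=P[:,:2]-q[:2]; return np.c_[d[:,0]*c+d[:,1]*s,-d[:,0]*s+d[:,1]*c,P[:,2]]
E
python3 - <<'E'
from hm import *
q=np.load("pose.npy"); print(get_state()["time_s"])
for n in("scene","top"):
    p,d=get_image(n); np.savez(f"{n}_1.npz",p=p,d=d)
    P,C=cloud(n,p,d); X=totest(q,P)
    print(n)
    for lo,hi in((-.03,.03),):
        m=abs(X[:,1])<.03
        for x in np.arange(-.20,.22,.008):
            k=m&(abs(X[:,0]-x)<.004)
            if k.sum(): print(round(x,3),np.round(1000*np.percentile(X[k,2],[10,50,90]),1),k.sum())
    print("y profile x in -.12..-.08")
    m=abs(X[:,0]+.07)<.02
    for y in np.arange(-.13,.13,.004):
        k=m&(abs(X[:,1]-y)<.002)
        if k.sum(): print(round(y,3),np.round(1000*np.percentile(X[k,2],[10,50,90]),1),end=";")
E
```

```text
0.9
scene
-0.2 [-799.8    2.6    4.6] 120
-0.192 [-800.2    2.4    4.4] 110
-0.184 [-800.     2.4    4.4] 113
-0.176 [-797.3    2.9    4.8] 85
-0.168 [1.3 2.9 4.4] 78
-0.16 [1.2 2.9 4.8] 80
-0.152 [ 2.2 10.1 19.4] 133
-0.144 [12.3 26.  29.1] 150
-0.136 [19.3 20.6 27.6] 27
-0.128 [18.1 19.8 21.4] 75
-0.12 [18.3 19.9 21.3] 73
-0.112 [17.8 19.3 21.1] 69
-0.104 [18.1 19.7 20.9] 68
-0.096 [17.8 19.4 21.6] 72
-0.088 [18.1 19.4 21.1] 68
-0.08 [18.5 19.7 21.6] 62
-0.072 [18.1 19.6 20.8] 74
-0.064 [17.9 19.8 21.1] 64
-0.056 [19.7 42.1 52.5] 207
-0.048 [19.3 56.1 60.4] 161
-0.04 [59.9 62.2 64.9] 84
-0.032 [62.  62.7 64.4] 58
-0.024 [58.9 60.9 62.6] 37
-0.016 [56.5 57.2 57.8] 5
0.008 [20.5 22.  23.1] 20
0.016 [20.3 21.9 23.9] 64
0.024 [21.6 23.7 25.3] 66
0.032 [23.5 25.  27.2] 65
0.04 [25.2 26.9 28.5] 65
0.048 [26.4 28.5 30.5] 59
0.056 [28.4 30.  31.7] 66
0.064 [30.1 31.8 33.6] 58
0.072 [31.6 33.  35.7] 62
0.08 [33.  34.9 36.9] 56
0.088 [34.4 36.8 38.8] 64
0.096 [35.9 38.5 40.7] 64
0.104 [38.9 40.1 42. ] 52
0.112 [39.6 41.4 44.2] 61
0.12 [41.8 43.3 45. ] 49
0.128 [42.7 44.8 47.1] 62
0.136 [45. 
[... 3858 characters left out ...]
17.  19.9 50.7];0.01 [16.7 19.9 43.9];0.014 [16.9 19.8 49.7];0.018 [17.  20.  48.4];0.022 [17.3 20.4 51.5];0.026 [17.  19.9 47.4];0.03 [17.4 19.8 44.9];0.034 [16.5 19.2 51.6];0.038 [17.2 19.5 48.8];0.042 [16.9 20.1 49.4];0.046 [17.4 19.7 50.9];0.05 [17.4 19.8 50.5];0.054 [17.9 28.1 31.6];0.058 [27.4 29.6 31.6];0.062 [ 9.  11.2 13.6];0.066 [ 7.8 10.6 13.1];0.07 [ 9.  10.6 14.1];0.074 [ 8.3 11.2 13.7];0.078 [ 7.1  9.7 12.9];0.082 [ 8.5 10.5 13.3];0.086 [-2.4 -0.1  9.2];0.09 [-2.8 -0.5  1. ];0.094 [-2.6 -0.4  1.9];0.098 [-3.3 -0.6  1.6];0.102 [-3.4 -1.4  1.6];0.106 [-2.7 -1.   2.6];0.11 [-3.3 -1.3  2.1];0.114 [-2.3 -0.3  1.8];0.118 [-3.1 -1.   1.7];0.122 [-3.2 -1.1  1.4];0.126 [-3.4 -1.1  1.2];
```

```bash
python3 - <<'E'
from hm import *
from scipy.spatial.transform import Rotation as Ro
q=np.load("pose.npy")
for n in("scene","top"):
    z=np.load(f"{n}_1.npz"); P,C=cloud(n,z["p"],z["d"]); X=totest(q,P)
    print(n)
    for a,b in((-.12,-.06),(.06,.14)):
        m=(X[:,0]>a)&(X[:,0]<b)&(abs(X[:,1])<.12)
        # base edges via z>5.5mm count: width & mean
        k=m&(X[:,2]>.0055)&(X[:,2]<.1); y=X[k,1]; print("edges",a,np.percentile(y,[.7,99.3]))
        
    for side in(-.055,.055):
        for a,b in((-.13,-.06),(.02,.13)):
            h=X[:,2]-.02-np.maximum(0,(X[:,0]-.007))*.2027
            k=(X[:,0]>a)&(X[:,0]<b)&(abs(X[:,1]-side)<.012)&(h>.0065)&(h<.014)
            print("guide",side,a,k.sum(),X[k,1].mean())
    h=(X[:,2]>.035)&(X[:,2]<.07)&(X[:,0]<0)&(X[:,0]>-.075)&(abs(X[:,1])<.045)
    def f(c): return np.hypot(X[h,0]-c[0],X[h,2]-.0425)-.022
    from scipy.optimize import least_squares
    r=least_squares(lambda c: np.hypot(X[h,0]-c[0],X[h,2]-c[1])-.022,[-.035,.042],loss="soft_l1",f_scale=.002); print("roller",r.x)
    R=least_squares(lambda c: np.hypot(X[h,0]-c[0]-c[2]*X[h,1],X[h,2]-c[1])-.022,[-.035,.042,0],loss="soft_l1",f_scale=.002); print("roller skew",R.x)
    Cf=C.astype(float); red=(Cf[:,0]>150)&(Cf[:,1]<90)&(Cf[:,2]<90)&(abs(X[:,0])<.17)&(abs(X[:,1])<.1)
    print("red",red.sum()); Y=X[red]; k=Y[:,2]>.045; print("tab",np.median(Y[k],0),np.percentile(Y[k],[5,95],axis=0)); k=(Y[:,2]<.045)&(Y[:,2]>.028);print("arm",np.percentile(Y[k],[5,50,95],axis=0))
    # heights
    A=np.array([.24,-.577]);B=np.array([.42,.19])
    for t in np.linspace(0,1,9):
        c=A+t*(B-A); print(np.round(c,2),[round(float(P[np.hypot(P[:,0]-c[0],P[:,1]-c[1])<rr][:,2].max(initial=-1)),3) for rr in(.06,.1,.15)])
s=get_state(); M=Ro.from_quat(s["ee_rot"]); print(M.as_matrix())
E
```

```text
scene
edges -0.12 [-0.09152636  0.08403312]
edges 0.06 [-0.09200252  0.08293121]
guide -0.055 -0.13 66 -0.05420819991197719
guide -0.055 0.02 95 -0.05319281871162318
guide 0.055 -0.13 71 0.0576108616962353
guide 0.055 0.02 95 0.05680243922594226
roller [-0.03423517  0.04129162]
roller skew [-0.03423656  0.04129092  0.00175464]
red 27
tab [-0.09550514 -0.06859781  0.0570833 ] [[-0.09670316 -0.07262436  0.05547082]
 [-0.09210421 -0.06248483  0.05889185]]
arm [[-0.09706821 -0.06077125  0.03489455]
 [-0.09462949 -0.05429203  0.03611798]
 [-0.09302223 -0.04314868  0.04225302]]
[ 0.24 -0.58] [-1.0, -1.0, -1.0]
[ 0.26 -0.48] [-1.0, -1.0, -1.0]
[ 0.28 -0.39] [-1.0, -1.0, -1.0]
[ 0.31 -0.29] [-1.0, 0.003, 0.215]
[ 0.33 -0.19] [0.204, 0.213, 0.216]
[ 0.35 -0.1 ] [0.081, 0.213, 0.215]
[ 0.38 -0.  ] [0.006, 0.08, 0.198]
[0.4  0.09] [0.032, 0.06, 0.066]
[0.42 0.19] [0.066, 0.066, 0.066]
top
edges -0.12 [-0.09214709  0.08349239]
edges 0.06 [-0.09269296  0.08268638]
guide -0.055 -0.13 94 -0.05460388693847677
guide -0.055 0.02 135 -0.053703533112651615
guide 0.055 -0.13 92 0.05679156893110405
guide 
[... 152 characters left out ...]
57  0.05637056] [[-0.09627177 -0.07274598  0.05199226]
 [-0.09156243 -0.06222238  0.0593084 ]]
arm [[-0.09498119 -0.07154723  0.02855579]
 [-0.08903507 -0.06266292  0.03092602]
 [-0.08710702 -0.05827607  0.03708131]]
[ 0.24 -0.58] [-0.785, -0.781, -0.781]
[ 0.26 -0.48] [-0.784, -0.781, -0.781]
[ 0.28 -0.39] [-0.784, -0.784, -0.781]
[ 0.31 -0.29] [-0.789, 0.001, 0.216]
[ 0.33 -0.19] [0.203, 0.215, 0.216]
[ 0.35 -0.1 ] [0.082, 0.215, 0.215]
[ 0.38 -0.  ] [0.008, 0.081, 0.199]
[0.4  0.09] [0.033, 0.061, 0.069]
[0.42 0.19] [0.069, 0.069, 0.069]
[[ 3.84559494e-01  2.74855046e-05  9.23100208e-01]
 [-9.23100205e-01 -7.77160830e-05  3.84559495e-01]
 [ 8.23095442e-05 -9.99999997e-01 -4.51458263e-06]]
```

```bash
python3 - <<'E'
from hm import *
from scipy.spatial.transform import Rotation as Ro
q=np.load("pose.npy")
c,s=np.cos(q[2]),np.sin(q[2]); q[0]+=.0065*c-.0015*s; q[1]+=.0065*s+.0015*c; np.save("pose2.npy",q); print(q)
Ps=[]
for n in("scene","top"):
    z=np.load(f"{n}_1.npz"); P,C=cloud(n,z["p"],z["d"]); Ps.append(P)
P=np.vstack(Ps)
for x,y in((.24,-.57),(.24,-.45),(.26,-.38),(.3,-.3),(.33,-.2),(.36,-.1),(.38,0),(.4,.1),(.42,.19)):
    d=np.hypot(P[:,0]-x,P[:,1]-y); print(x,y,[round(float(P[d<r][:,2].max(initial=-1)),2) for r in(.06,.1,.15,.2,.25)])
print("start finger pose",T(q,[[-.0625-.010-.015,0,.03]]))
M=Ro.from_quat(get_state()["ee_rot"]).as_matrix()
xd=np.array([-s,c,0]); print("x now",M[:,0],"target +-",xd)
for sg in(1,-1):
    a=np.arctan2(sg*xd[1],sg*xd[0])-np.arctan2(M[1,0],M[0,0]); print(sg,np.degrees((a+np.pi)%(2*np.pi)-np.pi))
E
```

```text
[0.48092245 0.25858001 0.74013269]
0.24 -0.57 [-0.79, -0.78, -0.78, -0.78, -0.78]
0.24 -0.45 [-0.78, -0.78, -0.78, -0.78, 0.15]
0.26 -0.38 [-0.79, -0.78, -0.78, 0.15, 0.22]
0.3 -0.3 [-0.79, -0.79, 0.21, 0.22, 0.22]
0.33 -0.2 [0.2, 0.21, 0.22, 0.63, 0.65]
0.36 -0.1 [0.08, 0.21, 0.22, 0.65, 0.71]
0.38 0 [0.01, 0.08, 0.2, 0.64, 0.65]
0.4 0.1 [0.03, 0.06, 0.07, 0.08, 0.64]
0.42 0.19 [0.07, 0.07, 0.07, 0.07, 0.69]
start finger pose [[0.41631428 0.19957124 0.03      ]]
x now [ 3.84559494e-01 -9.23100205e-01  8.23095442e-05] target +- [-0.67438589  0.73837908  0.        ]
1 -160.20991680599212
-1 19.79008319400787
```

Request:
jog_arm(
  commands=[
    [0,0,0.03,0,2,4,28],
    [0,0,0.06,0,4,8,28],
    [0,0,0.09,0.5,7,12,28],
    [0,0,0.12,1,10.5,13,28],
    [0,0,0.15,1.5,14,13,28],
    [0,0,0.18,2.5,17.5,13,28],
    [0,0,0.21,3.5,21,13,28],
    [0,0,0.24,4.5,24.5,13,28],
    [0,0,0.27,5.3,28,13,28],
    [0,0,0.3,6,31.5,13,28],
  ],
  newtons=20,
)

```text
time_s: 1.83
tool_pos: [0.3006, -0.2601, 0.3297]
ee_rot: [0.641, -0.299, 0.3, -0.64]
contact_force: [1.1, -1.2, 0.4]
width: 0.026
```

```bash
python3 - <<'E'
from hm import *
P=np.vstack([cloud(n,z["p"],z["d"])[0] for n in("scene","top") for z in[np.load(f"{n}_1.npz")]])
for x,y in((.36,0),(.4,.1),(.42,.2),(.5,.27),(.56,.33)):
    d=np.hypot(P[:,0]-x,P[:,1]-y); print(x,y,[round(float(P[d<r][:,2].max(initial=-1)),2) for r in(.1,.13,.16,.2,.25)])
s=get_state(); print(s["tool_pos"],s["joint_positions"],s["contact_force"])
E
```

```text
0.36 0 [0.08, 0.08, 0.2, 0.58, 0.65]
0.4 0.1 [0.06, 0.07, 0.07, 0.08, 0.64]
0.42 0.2 [0.07, 0.07, 0.07, 0.07, 0.69]
0.5 0.27 [0.07, 0.09, 0.09, 0.68, 0.69]
0.56 0.33 [0.09, 0.09, 0.19, 0.66, 0.68]
[ 0.3005749  -0.26012393  0.32967189] [ 0.86832056 -0.07308594 -0.25550664  1.87473127 -0.01859796  1.33678708
 -0.25653155] [ 1.08903592 -1.19631801  0.38785852]
```

Request:
jog_arm(
  commands=[
    [0,0,0.01,0.7,4,0,28],
    [0,0,0.01,1.6,8,0,28],
    [0,0,0.02,2.6,12,0,28],
    [0,0,0.02,3.6,16,0,28],
    [0,0,0.03,4.6,20,0,28],
    [0,0,0.03,5.6,24,-1,28],
    [0,0,0.04,6.6,28,-3,28],
    [0,0,0.04,7.6,32,-6,28],
    [0,0,0.05,8.6,35.5,-9,28],
    [0,0,0.05,9.6,39,-12,28],
  ],
)

```text
time_s: 2.67
tool_pos: [0.3917, 0.113, 0.2254]
ee_rot: [-0.648, 0.282, -0.284, 0.648]
contact_force: [1.5, -1.1, 0.4]
width: 0.0246
```

```bash
cat > where.py <<'E'
from hm import *
from scipy.spatial.transform import Rotation as Ro
q=np.load("pose2.npy"); s=get_state(); M=Ro.from_quat(s["ee_rot"]).as_matrix()
t=totest(q,s["tool_pos"][None])[0]; F=s["contact_force"]; c,sn=np.cos(q[2]),np.sin(q[2])
print("t",s["time_s"],"world",np.round(s["tool_pos"],4),"tester",np.round(t,4),"F tester",np.round([F[0]*c+F[1]*sn,-F[0]*sn+F[1]*c,F[2]],1))
print("yaw err",np.round((np.arctan2(-M[1,0],-M[0,0])-(q[2]+np.pi/2)),4),"down",np.round(M[:,1],4),"w",round(s["width"],4))
E
python3 where.py
```

```text
t 2.6667 world [0.3917 0.113  0.2254] tester [-0.1641 -0.0473  0.2254] F tester [ 0.3 -1.8  0.4]
yaw err 0.0068 down [ 3.7e-03 -9.0e-04 -1.0e+00] w 0.0246
```

Request:
jog_arm(
  commands=[
    [0,0,-0.005,1.2,4,-2,28],
    [0,0,-0.007,2.3,8,-4,28],
    [0,0,-0.007,2.5,8.7,-7,28],
    [0,0,-0.007,2.5,8.7,-10,28],
    [0,0,-0.007,2.5,8.7,-13,28],
    [0,0,-0.007,2.5,8.7,-15,28],
    [0,0,-0.007,2.5,8.7,-16.5,28],
    [0,0,-0.007,2.5,8.7,-17.5,28],
    [0,0,-0.007,2.5,8.7,-18,28],
    [0,0,-0.007,2.5,8.7,-18,28],
  ],
)

```text
time_s: 3.5
tool_pos: [0.4164, 0.1999, 0.0449]
ee_rot: [-0.647, 0.284, -0.286, 0.647]
contact_force: [0.2, 0.7, 0.8]
width: 0.0246
```

```bash
python3 where.py; python3 - <<'E'
from h import *
for n in("scene","top"):
    p,d=save(n,f"pics/{n}1.png"); x,y=(200,70) if n=="scene" else (140,100)
    cv2.imwrite(f"pics/{n}1c.png",cv2.resize(cv2.cvtColor(p,cv2.COLOR_RGB2BGR)[y:y+180,x:x+240],None,fx=3.3,fy=3.3,interpolation=cv2.INTER_CUBIC))
E
```

```text
t 3.5 world [0.4164 0.1999 0.0449] tester [-0.0872  0.0002  0.0449] F tester [0.6 0.4 0.8]
yaw err -0.0002 down [ 0.0027 -0.0012 -1.    ] w 0.0246
```

View pics/scene1c.png

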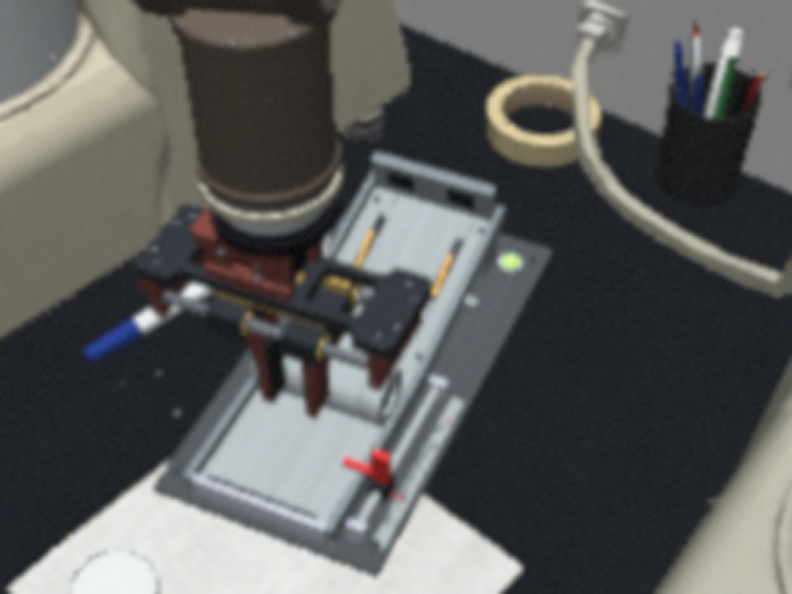

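View pics/top1c.png

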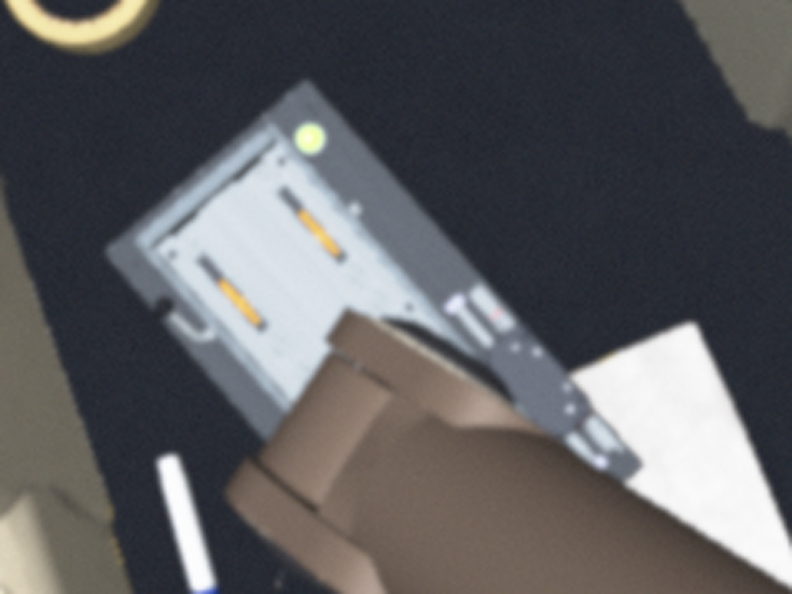

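Request:
jog_arm(
  commands=[
    [0,0,0,0,0,-1.3,28],
    [0,0,0,0.11,0.1,-1.3,28],
    [0,0,0,0.22,0.2,-1.3,28],
    [0,0,0,0.33,0.3,-1.3,28],
    [0,0,0,0.44,0.4,-1.3,28],
    [0,0,0,0.55,0.5,-1.3,28],
    [0,0,0,0.66,0.6,-1.3,28],
    [0,0,0,0.77,0.7,-1.3,28],
    [0,0,0,0.88,0.8,-1.3,28],
    [0,0,0,0.97,0.89,-1.3,28],
  ],
)

```text
time_s: 4.43
tool_pos: [0.427, 0.2093, 0.0331]
ee_rot: [-0.646, 0.284, -0.287, 0.647]
contact_force: [-0.4, -0.5, -0.6]
width: 0.0245
```

```bash
python3 where.py; cat > rol.py <<'E'
from hm import *
from scipy.optimize import least_squares
import sys
tag=sys.argv[1]; q=np.load("pose2.npy"); z0=float(sys.argv[2]) if len(sys.argv)>2 else .042
p,d=save("scene",f"pics/s{tag}.png"); im=cv2.cvtColor(p,cv2.COLOR_RGB2BGR)[70:250,200:440]
cv2.imwrite(f"pics/s{tag}c.png",cv2.resize(im,None,fx=3.3,fy=3.3,interpolation=cv2.INTER_CUBIC))
r=silhouettes("scene","roller")
if r:
    print(r[0]["confidence"],r[0]["box"]); m=r[0]["region"].ravel()&(d.ravel()>0)
    v,u=np.mgrid[0:400,0:640]; X=totest(q,atd("scene",np.c_[u.ravel(),v.ravel()],d.ravel())[m])
    X=X[abs(X[:,1])<.048]
    f=least_squares(lambda c: np.hypot(X[:,0]-c[0]-c[2]*X[:,1],X[:,2]-c[1])-.022,[np.median(X[:,0]),z0,0],loss="soft_l1",f_scale=.002); print("roller x,z,skew",f.x,len(X), "y",np.percentile(X[:,1],[2,98]))
E
python3 rol.py a
```

```text
t 4.4333 world [0.427  0.2093 0.0331] tester [-0.0731  0.      0.0331] F tester [-0.6 -0.1 -0.6]
yaw err -0.0003 down [ 4.6e-03 -5.0e-04 -1.0e+00] w 0.0245
0.63 [275.4, 176.9, 46.8, 26.4]
roller x,z,skew [-0.04041032  0.04195238  0.00851529] 289 y [-0.04749698  0.04630923]
```

View pics/sac.png

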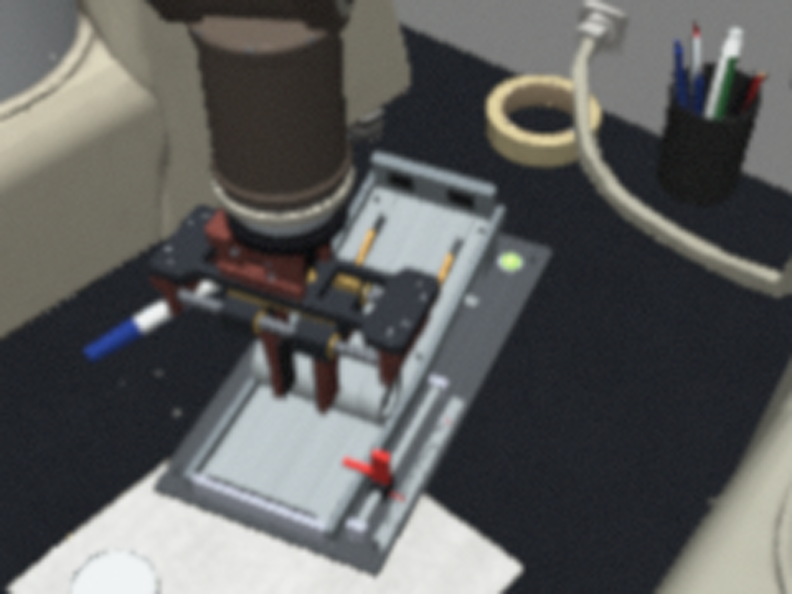

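Request:
jog_arm(
  commands=[
    [0,0,0,0.07,0.07,-0.1,28],
    [0,0,0,0.15,0.14,-0.1,28],
    [0,0,0,0.25,0.23,-0.1,28],
    [0,0,0,0.37,0.34,-0.1,28],
    [0,0,0,0.49,0.45,-0.1,28],
    [0,0,0,0.61,0.56,-0.1,28],
    [0,0,0,0.73,0.67,-0.1,28],
    [0,0,0,0.85,0.78,-0.1,28],
    [0,0,0,0.97,0.89,-0.1,28],
    [0,0,0,1.09,1,-0.1,28],
  ],
)

```text
time_s: 5.37
tool_pos: [0.4377, 0.219, 0.0331]
ee_rot: [0.647, -0.284, 0.287, -0.647]
contact_force: [-6.0, -5.9, 20.7]
width: 0.0247
```

```bash
python3 where.py;python3 rol.py b
```

```text
t 5.3667 world [0.4377 0.219  0.0331] tester [-0.0587 -0.0001  0.0331] F tester [-8.4 -0.3 20.7]
yaw err -0.0003 down [ 0.0048 -0.0023 -1.    ] w 0.0247
0.9 [277.1, 173.0, 44.7, 25.0]
roller x,z,skew [-0.03504345  0.04155023  0.00486688] 418 y [-0.04750504  0.04703936]
```

View pics/sbc.png

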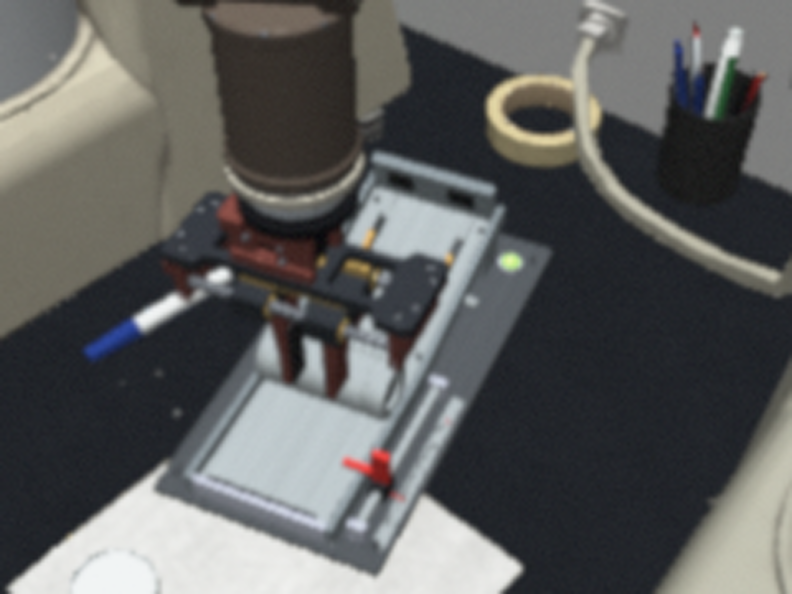

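```bash
python3 - <<'E'
from hm import *
q=np.load("pose2.npy"); p,d=get_image("scene"); P,C=cloud("scene",p,d); X=totest(q,P)
C=C.astype(int); m=(abs(X[:,0]+.06)<.05)&(abs(X[:,1])<.12)&(X[:,2]<.16)&(X[:,2]>.024)&(C[:,0]>C[:,1]*1.6)
Y=X[m]; 
for zlo in np.arange(.024,.16,.008):
    k=(Y[:,2]>zlo)&(Y[:,2]<zlo+.008)
    if k.sum(): print(round(zlo,3),k.sum(),"x",np.round(np.percentile(Y[k,0],[2,50,98]),3),"y",np.round(np.unique(np.round(Y[k,1]/.008)*8),0))
print(get_state()["contact_force"],get_state()["ft_torque"])
E
```

```text
0.024 10 x [-0.104 -0.099 -0.075] y [-72. -64. -56.]
0.032 32 x [-0.105 -0.102 -0.097] y [-72. -64. -56. -48. -40.]
0.04 11 x [-0.104 -0.103 -0.102] y [-72. -64.]
0.048 12 x [-0.105 -0.103 -0.102] y [-72. -64.]
0.056 12 x [-0.105 -0.102 -0.099] y [-72. -64.]
0.064 3 x [-0.07 -0.07 -0.07] y [-16.  16.]
0.072 10 x [-0.071 -0.068 -0.058] y [-24. -16.  16.]
0.08 11 x [-0.071 -0.069 -0.059] y [-24. -16.  16.]
0.088 7 x [-0.071 -0.069 -0.061] y [-24. -16.  16.]
0.096 12 x [-0.071 -0.07  -0.063] y [-24. -16.  16.]
0.104 9 x [-0.071 -0.069 -0.064] y [-24. -16.  16.]
0.112 6 x [-0.071 -0.07  -0.069] y [-24.  16.  24.]
0.12 3 x [-0.072 -0.071 -0.07 ] y [16.]
0.128 1 x [-0.056 -0.056 -0.056] y [16.]
0.136 1 x [-0.033 -0.033 -0.033] y [72.]
0.144 3 x [-0.091 -0.09  -0.088] y [-80.  80.]
0.152 10 x [-0.093 -0.091 -0.089] y [-80.  72.  80.]
[-4.0846379  -5.14372152 15.46810106] [-0.8486888   1.00048817 -0.00813475]
```

```bash
python3 - <<'E'
from hm import *
q=np.load("pose2.npy"); p,d=get_image("scene"); P,C=cloud("scene",p,d); X=totest(q,P)
for a,b in((-.048,-.03),(.03,.048),(-.008,.008)):
    k=(X[:,1]>a)&(X[:,1]<b)&(X[:,0]>-.1)&(X[:,0]<.03)&(X[:,2]<.08); Y=X[k]; Y=Y[np.argsort(Y[:,2])]
    print(a); print([tuple(np.round(1000*v[[0,2]]).astype(int)) for v in Y if v[2]>.023])
o=-cam("scene")[2].T@cam("scene")[3]; print("cam tester",totest(q,o[None]))
E
python3 where.py
```

```text
-0.048
[(np.int64(16), np.int64(23)), (np.int64(-67), np.int64(23)), (np.int64(-98), np.int64(23)), (np.int64(24), np.int64(23)), (np.int64(11), np.int64(23)), (np.int64(20), np.int64(23)), (np.int64(12), np.int64(24)), (np.int64(5), np.int64(24)), (np.int64(26), np.int64(24)), (np.int64(21), np.int64(24)), (np.int64(30), np.int64(24)), (np.int64(20), np.int64(24)), (np.int64(24), np.int64(24)), (np.int64(28), np.int64(24)), (np.int64(27), np.int64(25)), (np.int64(18), np.int64(25)), (np.int64(26), np.int64(25)), (np.int64(14), np.int64(25)), (np.int64(29), np.int64(25)), (np.int64(30), np.int64(25)), (np.int64(21), np.int64(25)), (np.int64(14), np.int64(26)), (np.int64(16), np.int64(26)), (np.int64(20), np.int64(27)), (np.int64(29), np.int64(27)), (np.int64(-38), np.int64(28)), (np.int64(-32), np.int64(30)), (np.int64(-40), np.int64(30)), (np.int64(-34), np.int64(30)), (np.int64(-30), np.int64(31)), (np.int64(-26), np.int64(31)), (np.int64(-37), np.int64(31)), (np.int64(-28), np.int64(32)), (np.int64(-39), np.int64(33)), (np.int64(-55), np.int64(33)), (np.int64(-55), np.int64(33)), 
[... 7751 characters left out ...]
 (np.int64(-56), np.int64(56)), (np.int64(-50), np.int64(56)), (np.int64(-53), np.int64(56)), (np.int64(-52), np.int64(56)), (np.int64(-47), np.int64(57)), (np.int64(-54), np.int64(57)), (np.int64(-51), np.int64(57)), (np.int64(-44), np.int64(58)), (np.int64(-50), np.int64(59)), (np.int64(-42), np.int64(60)), (np.int64(-46), np.int64(60)), (np.int64(-48), np.int64(61)), (np.int64(-49), np.int64(61)), (np.int64(-41), np.int64(61)), (np.int64(-44), np.int64(62)), (np.int64(-42), np.int64(63))]
cam tester [[-0.56808057 -0.30005695  0.74569413]]
t 5.5667 world [0.4378 0.2191 0.033 ] tester [-0.0585 -0.0001  0.033 ] F tester [-6.5 -0.1 15.1]
yaw err -0.0003 down [ 0.005  -0.0019 -1.    ] w 0.0247
```

```bash
python3 - <<'E'
from hm import *
q=np.load("pose2.npy"); p,d=get_image("scene")
im=cv2.cvtColor(p,cv2.COLOR_RGB2BGR)
cv2.imwrite("pics/z.png",cv2.resize(im[140:210,265:335],None,fx=8,fy=8,interpolation=cv2.INTER_NEAREST))
for u in(285,288,300,302,304):
    print(u)
    for v in range(172,196,2):
        X=totest(q,atd("scene",[[u,v]],[d[v,u]]))[0]; print(v,p[v,u],np.round(X*1000),end=" | ")
E
```

```text
285
172 [63 36 35] [-70.  18. 106.] | 174 [67 42 39] [-71.  18. 101.] | 176 [75 57 55] [-70.  19.  92.] | 178 [87 74 72] [-70.  20.  86.] | 180 [91 81 80] [-72.  19.  80.] | 182 [89 82 80] [-70.  21.  71.] | 184 [84 77 76] [-71.  21.  65.] | 186 [131 136 137] [-55.  32.  36.] | 188 [188 198 202] [-49.  37.  18.] | 190 [193 203 206] [-54.  34.  18.] | 192 [193 203 206] [-61.  31.  19.] | 194 [192 202 206] [-66.  28.  20.] | 288
172 [20 19 19] [-66.  13. 104.] | 174 [25 22 22] [-66.  13.  98.] | 176 [28 23 23] [-65.  15.  89.] | 178 [31 22 21] [-66.  14.  84.] | 180 [38 28 27] [-70.  12.  82.] | 182 [38 25 25] [-67.  15.  71.] | 184 [44 29 28] [-70.  14.  67.] | 186 [87 87 88] [-56.  23.  41.] | 188 [171 179 182] [-46.  30.  19.] | 190 [191 201 205] [-52.  27.  20.] | 192 [191 202 205] [-568. -300.  746.] | 194 [191 202 205] [-63.  21.  19.] | 300
172 [28 30 31] [-91. -32. 149.] | 174 [38 31 33] [-92. -32. 144.] | 176 [61 34 34] [-71. -20. 112.] | 178 [63 35 33] [-72. -20. 105.] | 180 [65 37 34] [-70. -19.  96.] | 182 [62 36 35] [-70. -19.  89.] | 184 [64 39 35] [-69. -18.  81.] | 186 
[... 319 characters left out ...]
 30 26] [-65. -21.  93.] | 182 [51 31 29] [-64. -20.  84.] | 184 [53 33 30] [-65. -20.  77.] | 186 [55 35 32] [-64. -19.  69.] | 188 [74 65 63] [-66. -20.  64.] | 190 [94 94 95] [-58. -15.  46.] | 192 [137 144 147] [-55. -13.  35.] | 194 [188 198 202] [-52. -11.  22.] | 304
172 [75 68 61] [-87. -40. 149.] | 174 [57 43 40] [-57. -23. 105.] | 176 [62 48 44] [-57. -22.  97.] | 178 [69 57 57] [-56. -22.  89.] | 180 [63 49 48] [-52. -19.  77.] | 182 [58 40 41] [-55. -20.  74.] | 184 [69 58 56] [-56. -21.  68.] | 186 [119 119 119] [-55. -20.  60.] | 188 [144 149 150] [-54. -19.  50.] | 190 [123 130 130] [-568. -300.  746.] | 192 [115 121 123] [-56. -19.  39.] | 194 [180 189 192] [-47. -14.  19.] |
```

View pics/z.png

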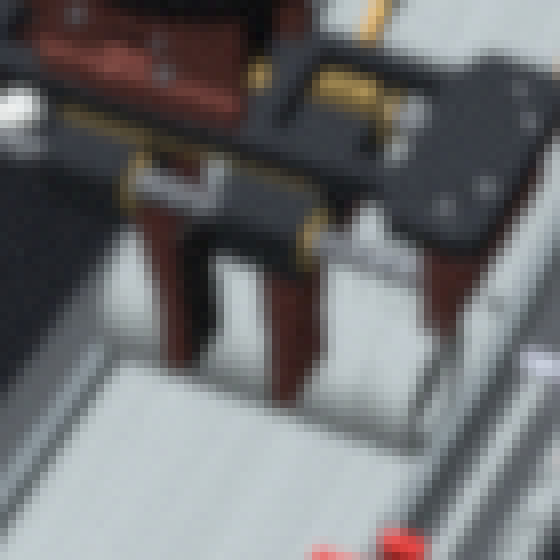

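```bash
python3 - <<'E'
from hm import *
q=np.load("pose2.npy")
for x in(-.0985,-.088):
  for y in(-.0125,-.026):
    for z in(.045,.055,.065,.075): print(x,y,z,((proj("scene",T(q,[[x,y,z]]))[0]-[200,70])*3.3).round())
E
```

```text
-0.0985 -0.0125 0.045 [307. 437.]
-0.0985 -0.0125 0.055 [307. 428.]
-0.0985 -0.0125 0.065 [306. 419.]
-0.0985 -0.0125 0.075 [305. 410.]
-0.0985 -0.026 0.045 [325. 443.]
-0.0985 -0.026 0.055 [324. 434.]
-0.0985 -0.026 0.065 [323. 425.]
-0.0985 -0.026 0.075 [322. 416.]
-0.088 -0.0125 0.045 [314. 426.]
-0.088 -0.0125 0.055 [313. 417.]
-0.088 -0.0125 0.065 [312. 408.]
-0.088 -0.0125 0.075 [312. 399.]
-0.088 -0.026 0.045 [332. 432.]
-0.088 -0.026 0.055 [331. 423.]
-0.088 -0.026 0.065 [330. 414.]
-0.088 -0.026 0.075 [329. 405.]
```

```bash
python3 -c "
import cv2;im=cv2.imread('pics/scene1.png');cv2.imwrite('pics/z2.png',cv2.resize(im[140:210,265:335],None,fx=8,fy=8,interpolation=cv2.INTER_NEAREST))"
```

```text
(no output)
```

View pics/z2.png

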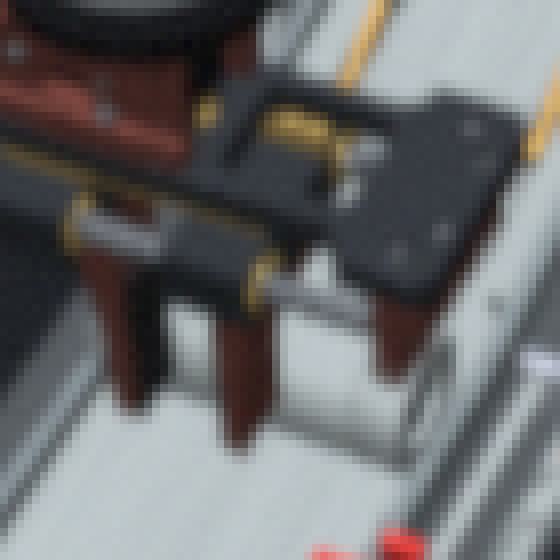

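Request:
jog_arm(
  commands=[
    [0,0,0,-0.04,-0.03,0.1,28],
    [0,0,0,-0.07,-0.07,0.2,28],
    [0,0,0,-0.1,-0.1,0.4,28],
    [0,0,0,-0.1,-0.1,0.9,28],
    [0,0,0,-0.5,-0.45,1.5,28],
    [0,0,0,-1.1,-1,1.5,28],
    [0,0,0,-1.73,-1.58,1.2,28],
    [0,0,0,-1.73,-1.58,0.3,28],
    [0,0,0,-1.73,-1.58,-0.5,28],
    [0,0,0,-1.73,-1.58,-1,28],
  ],
)

```text
time_s: 6.45
tool_pos: [0.4201, 0.2027, 0.0216]
ee_rot: [0.647, -0.284, 0.287, -0.647]
contact_force: [0.6, 0.6, 0.3]
width: 0.0246
```

```bash
python3 where.py;python3 rol.py c; python3 -c "
import cv2;im=cv2.imread('pics/sc.png');cv2.imwrite('pics/z3.png',cv2.resize(im[140:210,265:335],None,fx=8,fy=8,interpolation=cv2.INTER_NEAREST))"
```

```text
t 6.45 world [0.4201 0.2027 0.0216] tester [-0.0826 -0.0002  0.0216] F tester [0.9 0.  0.3]
yaw err -0.0007 down [ 0.004  -0.0024 -1.    ] w 0.0246
0.61 [302.7, 181.0, 15.9, 15.3]
roller x,z,skew [-0.03418367  0.0414003   0.00044648] 72 y [-0.0424824  -0.01387943]
```

View pics/z3.png

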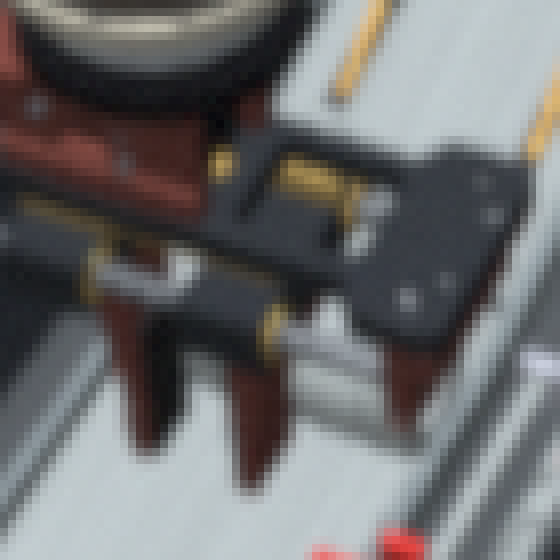

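```bash
python3 - <<'E'
from hm import *
q=np.load("pose2.npy"); p,d=get_image("scene")
for u in(283,284,295,296,297,299):
    print(u)
    for v in range(190,206):
        if p[v,u,1]<120: print(v,p[v,u],np.round(totest(q,atd("scene",[[u,v]],[d[v,u]]))[0]*1000),end=" | ")
E
```

```text
283
190 [44 29 27] [-92.  15.  69.] | 191 [47 31 29] [-94.  14.  68.] | 192 [49 32 31] [-93.  15.  63.] | 193 [47 28 26] [-92.  16.  58.] | 194 [53 34 31] [-93.  16.  56.] | 195 [70 56 55] [-94.  16.  53.] | 196 [113 109 109] [-94.  16.  49.] | 284
190 [26 21 20] [-90.  14.  67.] | 191 [29 22 21] [-89.  14.  63.] | 192 [30 24 24] [-90.  14.  60.] | 193 [33 28 28] [-90.  14.  57.] | 194 [41 34 33] [-92.  14.  56.] | 195 [70 69 69] [-92.  14.  51.] | 295
190 [64 38 35] [-95. -18.  89.] | 191 [64 37 36] [-94. -18.  84.] | 192 [68 42 40] [-94. -17.  80.] | 193 [66 42 39] [-94. -17.  76.] | 194 [66 43 40] [-95. -18.  74.] | 195 [69 46 44] [-95. -17.  70.] | 196 [69 47 45] [-94. -17.  66.] | 197 [69 49 48] [-94. -16.  62.] | 198 [70 50 49] [-95. -16.  59.] | 199 [74 59 58] [-93. -15.  53.] | 200 [95 86 86] [-95. -16.  51.] | 296
190 [63 36 34] [-94. -20.  88.] | 191 [63 38 34] [-93. -20.  84.] | 192 [60 35 31] [-94. -20.  81.] | 193 [62 37 33] [-94. -20.  78.] | 194 [62 35 33] [-94. -20.  75.] | 195 [61 37 32] [-95. -20.  72.] | 196 [61 37 32] [-96. -20.  69.] | 197 [61 37 33] [-94. -18.  62.] | 198 [62 36 34] [-94. -19.  59.] | 199 [66 43 40] [-95. -19.  56.] | 200 [87 76 76] [-93. -17.  50.] | 297
190 [56 32 30] [-92. -22.  87.] | 191 [53 31 28] [-92. -22.  84.] | 192 [52 30 27] [-92. -21.  80.] | 193 [53 31 27] [-91. -21.  75.] | 194 [52 28 25] [-89. -19.  68.] | 195 [52 29 26] [-89. -19.  65.] | 196 [53 30 29] [-91. -20.  63.] | 197 [57 35 33] [-92. -20.  61.] | 198 [64 46 45] [-91. -19.  56.] | 199 [84 74 74] [-93. -20.  55.] | 200 [118 116 116] [-92. -19.  50.] | 299
190 [49 29 25] [-81. -21.  74.] | 191 [50 30 28] [-80. -20.  70.] | 192 [48 28 27] [-79. -19.  64.] | 193 [48 28 27] [-80. -19.  61.] | 194 [54 34 32] [-81. -19.  59.] | 195 [64 51 50] [-80. -19.  55.] | 196 [86 80 81] [-82. -20.  53.] | 197 [119 118 120] [-82. -20.  50.] |
```

```bash
python3 - <<'E'
from hm import *
q=np.load("pose2.npy"); p,d=get_image("scene")
for u in(313,315,316,318):
    print(u)
    for v in range(182,197):
        if p[v,u,1]<100: print(v,p[v,u],np.round(totest(q,atd("scene",[[u,v]],[d[v,u]]))[0]*1000),end=" | ")
E
```

```text
313
182 [51 43 44] [-116.  -74.  164.] | 183 [67 53 54] [-116.  -74.  160.] | 184 [80 64 64] [-116.  -74.  157.] | 185 [80 62 63] [-115.  -74.  154.] | 186 [74 57 56] [-115.  -73.  150.] | 187 [76 61 60] [-115.  -73.  147.] | 188 [88 76 76] [-116.  -73.  144.] | 189 [92 82 82] [-115.  -73.  140.] | 190 [88 79 77] [-117.  -74.  139.] | 191 [87 78 78] [-115.  -73.  133.] | 192 [92 85 85] [-114.  -72.  129.] | 315
182 [35 33 37] [-115.  -78.  164.] | 183 [46 31 31] [-115.  -78.  161.] | 184 [59 34 33] [-115.  -78.  158.] | 185 [63 36 35] [-114.  -77.  153.] | 186 [63 35 31] [-117.  -79.  154.] | 187 [62 34 32] [-115.  -78.  149.] | 188 [63 38 32] [-116.  -78.  147.] | 189 [64 38 35] [-114.  -77.  141.] | 190 [64 38 36] [-116.  -78.  140.] | 191 [66 46 42] [-115.  -77.  136.] | 192 [79 62 61] [-115.  -77.  133.] | 193 [92 84 83] [-115.  -77.  130.] | 194 [97 99 99] [-55. -48.  44.] | 316
182 [33 35 37] [-114.  -80.  164.] | 183 [41 32 35] [-116.  -81.  164.] | 184 [53 34 34] [-115.  -80.  159.] | 185 [62 37 34] [-117.  -81.  159.] | 186 [63 36 34] [-115.  -80.  153.] | 187 [60 38 35] [-568. -300.  746.] | 188 [56 32 32] [-114.  -79.  145.] | 189 [56 33 32] [-112.  -79.  140.] | 190 [58 34 33] [-112.  -78.  136.] | 191 [65 49 46] [-113.  -79.  135.] | 192 [78 68 66] [-114.  -79.  132.] | 193 [88 84 85] [-113.  -78.  128.] | 194 [85 88 88] [-52. -49.  41.] | 195 [87 92 93] [-51. -48.  36.] | 318
182 [30 33 35] [-113.  -84.  165.] | 183 [38 32 35] [-114.  -84.  164.] | 184 [58 37 38] [-114.  -84.  161.] | 185 [68 41 38] [-115.  -85.  159.] | 186 [64 40 36] [-115.  -84.  155.] | 187 [68 48 46] [-115.  -84.  152.] | 188 [82 70 70] [-103.  -79.  133.] | 189 [100  96  96] [-102.  -78.  129.] |
```

Request:
jog_arm(
  commands=[
    [0,0,0,0,0,-0.8,28],
    [0,0,0,0.1,0.1,-1.5,28],
    [0,0,0,0.25,0.23,-1.5,28],
    [0,0,0,0.4,0.36,-1.5,28],
    [0,0,0,0.52,0.47,-1.5,28],
    [0,0,0,0.63,0.58,-1.5,28],
    [0,0,0,0.74,0.68,-1.5,28],
    [0,0,0,0.85,0.78,-1.5,28],
    [0,0,0,0.94,0.86,-1.5,28],
    [0,0,0,1.03,0.94,-1.5,28],
  ],
)

```text
time_s: 7.48
tool_pos: [0.4307, 0.2131, 0.0076]
ee_rot: [-0.647, 0.284, -0.287, 0.647]
contact_force: [0.1, -0.7, 0.2]
width: 0.0246
```

```bash
python3 where.py;python3 rol.py d; python3 -c "
import cv2;im=cv2.imread('pics/sd.png');cv2.imwrite('pics/z4.png',cv2.resize(im[140:210,265:335],None,fx=8,fy=8,interpolation=cv2.INTER_NEAREST))"
```

```text
t 7.4833 world [0.4307 0.2131 0.0076] tester [-0.0678  0.0003  0.0076] F tester [-0.4 -0.5  0.2]
yaw err 0.0001 down [ 0.0042 -0.0018 -1.    ] w 0.0246
0.74 [279.5, 172.7, 41.4, 26.5]
roller x,z,skew [-0.03428184  0.04102644 -0.00138052] 150 y [-0.04625034  0.04618557]
```

View pics/z4.png

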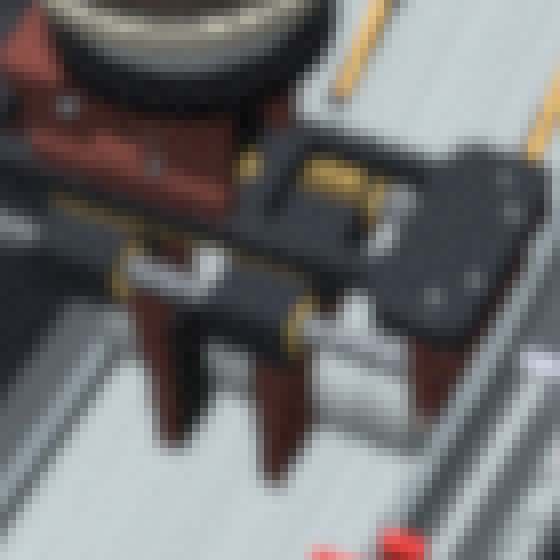

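Request:
jog_arm(
  commands=[
    [0,0,0,0.07,0.07,0,28],
    [0,0,0,0.14,0.13,0,28],
    [0,0,0,0.22,0.2,0,28],
    [0,0,0,0.31,0.28,0,28],
    [0,0,0,0.41,0.37,0,28],
    [0,0,0,0.52,0.47,0,28],
    [0,0,0,0.63,0.58,0,28],
    [0,0,0,0.74,0.68,0,28],
    [0,0,0,0.86,0.79,0,28],
    [0,0,0,0.98,0.9,0,28],
  ],
)

```text
time_s: 8.42
tool_pos: [0.4407, 0.2223, 0.0076]
ee_rot: [-0.647, 0.284, -0.287, 0.647]
contact_force: [-0.6, -0.7, 0.0]
width: 0.0244
```

```bash
python3 where.py;python3 rol.py e
```

```text
t 8.4167 world [0.4407 0.2223 0.0076] tester [-0.0542  0.0003  0.0076] F tester [-0.9 -0.1  0. ]
yaw err 0.0001 down [ 0.0042 -0.0016 -1.    ] w 0.0244
0.69 [281.2, 172.8, 42.3, 22.9]
roller x,z,skew [-0.02108966  0.042053   -0.00432689] 141 y [-0.04701153  0.04596815]
```

Request:
jog_arm(
  commands=[
    [0,0,0,0.1,0.09,0,28],
    [0,0,0,0.22,0.2,0,28],
    [0,0,0,0.34,0.31,0,28],
    [0,0,0,0.47,0.43,0,28],
    [0,0,0,0.6,0.55,0,28],
    [0,0,0,0.74,0.67,0,28],
    [0,0,0,0.88,0.8,0,28],
    [0,0,0,1.03,0.94,0,28],
    [0,0,0,1.18,1.08,0,28],
    [0,0,0,1.33,1.21,0,28],
  ],
)

```text
time_s: 9.35
tool_pos: [0.4541, 0.2346, 0.0076]
ee_rot: [-0.647, 0.284, -0.287, 0.647]
contact_force: [-3.1, -3.3, 2.9]
width: 0.0248
```

```bash
python3 where.py;python3 rol.py f
```

```text
t 9.35 world [0.4541 0.2346 0.0076] tester [-0.0359  0.0004  0.0076] F tester [-4.5 -0.3  2.9]
yaw err 0.0002 down [ 0.0042 -0.0015 -1.    ] w 0.0248
0.57 [284.6, 162.2, 40.7, 28.3]
roller x,z,skew [-0.00294651  0.04162735 -0.00111082] 184 y [-0.04707838  0.04699633]
```

Request:
jog_arm(
  commands=[
    [0,0,0,0.11,0.1,0.03,28],
    [0,0,0,0.26,0.24,0.07,28],
    [0,0,0,0.41,0.37,0.11,28],
    [0,0,0,0.55,0.51,0.15,28],
    [0,0,0,0.7,0.64,0.19,28],
    [0,0,0,0.85,0.78,0.23,28],
    [0,0,0,1,0.91,0.27,28],
    [0,0,0,1.15,1.05,0.31,28],
    [0,0,0,1.29,1.18,0.35,28],
    [0,0,0,1.44,1.32,0.4,28],
  ],
)

```text
time_s: 10.28
tool_pos: [0.4686, 0.2479, 0.0115]
ee_rot: [-0.647, 0.284, -0.287, 0.647]
contact_force: [-3.2, -2.1, 2.4]
width: 0.0243
```

```bash
python3 where.py;python3 rol.py g .046
```

```text
t 10.2833 world [0.4686 0.2479 0.0115] tester [-0.0163  0.0004  0.0115] F tester [-3.8  0.6  2.4]
yaw err 0.0002 down [ 0.004  -0.0016 -1.    ] w 0.0243
0.78 [285.7, 152.0, 44.0, 31.0]
roller x,z,skew [ 0.01680583  0.04643765 -0.006558  ] 203 y [-0.04686746  0.04538445]
```

View pics/sgc.png

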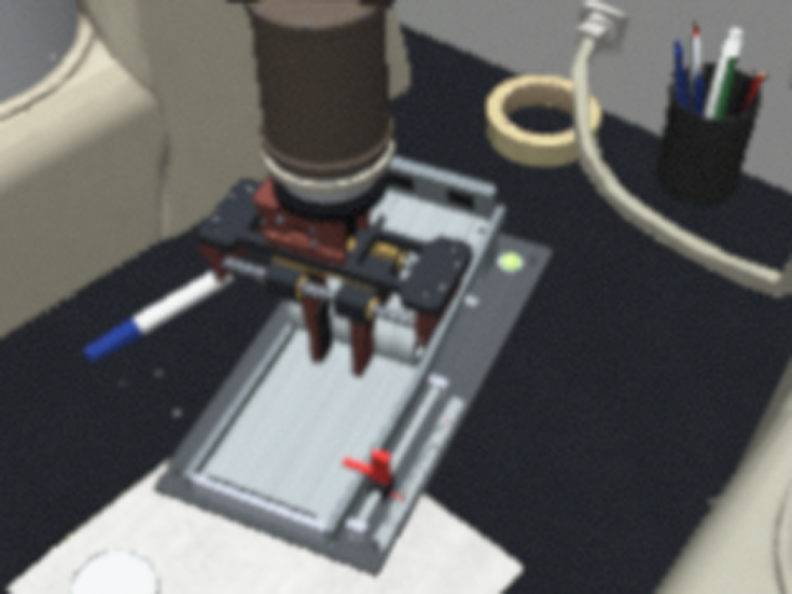

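Request:
jog_arm(
  commands=[
    [0,0,0,0.13,0.12,0.04,28],
    [0,0,0,0.3,0.27,0.08,28],
    [0,0,0,0.46,0.42,0.13,28],
    [0,0,0,0.63,0.57,0.17,28],
    [0,0,0,0.79,0.72,0.22,28],
    [0,0,0,0.96,0.88,0.26,28],
    [0,0,0,1.13,1.03,0.31,28],
    [0,0,0,1.3,1.18,0.36,28],
    [0,0,0,1.46,1.34,0.4,28],
    [0,0,0,1.62,1.48,0.45,28],
  ],
)

```text
time_s: 11.22
tool_pos: [0.4854, 0.2634, 0.0163]
ee_rot: [-0.647, 0.284, -0.287, 0.648]
contact_force: [-3.5, -1.7, 2.4]
width: 0.0243
```

Request:
jog_arm(
  commands=[
    [0,0,0,0.13,0.12,0.04,28],
    [0,0,0,0.3,0.27,0.08,28],
    [0,0,0,0.46,0.42,0.13,28],
    [0,0,0,0.63,0.57,0.17,28],
    [0,0,0,0.79,0.72,0.22,28],
    [0,0,0,0.96,0.88,0.26,28],
    [0,0,0,1.13,1.03,0.31,28],
    [0,0,0,1.3,1.18,0.36,28],
    [0,0,0,1.46,1.34,0.4,28],
    [0,0,0,1.62,1.48,0.45,28],
  ],
)

```text
time_s: 12.05
tool_pos: [0.5018, 0.2784, 0.0208]
ee_rot: [-0.647, 0.284, -0.287, 0.648]
contact_force: [-2.8, -1.6, 1.9]
width: 0.0246
```

```bash
python3 where.py;python3 rol.py i .055
```

```text
t 12.05 world [0.5018 0.2784 0.0208] tester [0.0288 0.0005 0.0208] F tester [-3.1  0.7  1.9]
yaw err 0.0004 down [ 4.9e-03 -5.0e-04 -1.0e+00] w 0.0246
0.74 [294.0, 146.6, 45.4, 19.7]
roller x,z,skew [6.20333364e-02 5.57405943e-02 9.26222977e-05] 220 y [-0.04745245  0.04576194]
```

Request:
jog_arm(
  commands=[
    [0,0,0,0.13,0.12,0.04,28],
    [0,0,0,0.3,0.27,0.08,28],
    [0,0,0,0.46,0.42,0.13,28],
    [0,0,0,0.63,0.57,0.17,28],
    [0,0,0,0.79,0.72,0.22,28],
    [0,0,0,0.96,0.88,0.26,28],
    [0,0,0,1.13,1.03,0.31,28],
    [0,0,0,1.3,1.18,0.36,28],
    [0,0,0,1.46,1.34,0.4,28],
    [0,0,0,1.62,1.48,0.45,28],
  ],
)

```text
time_s: 12.98
tool_pos: [0.5186, 0.2938, 0.0255]
ee_rot: [-0.646, 0.283, -0.287, 0.648]
contact_force: [-2.4, -2.4, 2.4]
width: 0.0246
```

Request:
jog_arm(
  commands=[
    [0,0,0,0.13,0.12,0.04,28],
    [0,0,0,0.3,0.27,0.08,28],
    [0,0,0,0.46,0.42,0.13,28],
    [0,0,0,0.63,0.57,0.17,28],
    [0,0,0,0.79,0.72,0.22,28],
    [0,0,0,0.96,0.88,0.26,28],
    [0,0,0,1.13,1.03,0.31,28],
    [0,0,0,1.3,1.18,0.36,28],
    [0,0,0,1.46,1.34,0.4,28],
    [0,0,0,1.62,1.48,0.45,28],
  ],
)

```text
time_s: 13.82
tool_pos: [0.5348, 0.3087, 0.03]
ee_rot: [-0.646, 0.283, -0.287, 0.648]
contact_force: [-2.6, -2.6, 1.9]
width: 0.0245
```

```bash
python3 where.py;python3 rol.py j .065
```

```text
t 13.8167 world [0.5348 0.3087 0.03  ] tester [0.0736 0.0006 0.03  ] F tester [-3.7 -0.2  1.9]
yaw err 0.0006 down [ 5.4e-03  2.0e-04 -1.0e+00] w 0.0245
0.57 [302.7, 132.7, 40.9, 20.2]
roller x,z,skew [0.10688105 0.0645856  0.0061969 ] 249 y [-0.04716608  0.04688748]
```

View pics/sjc.png

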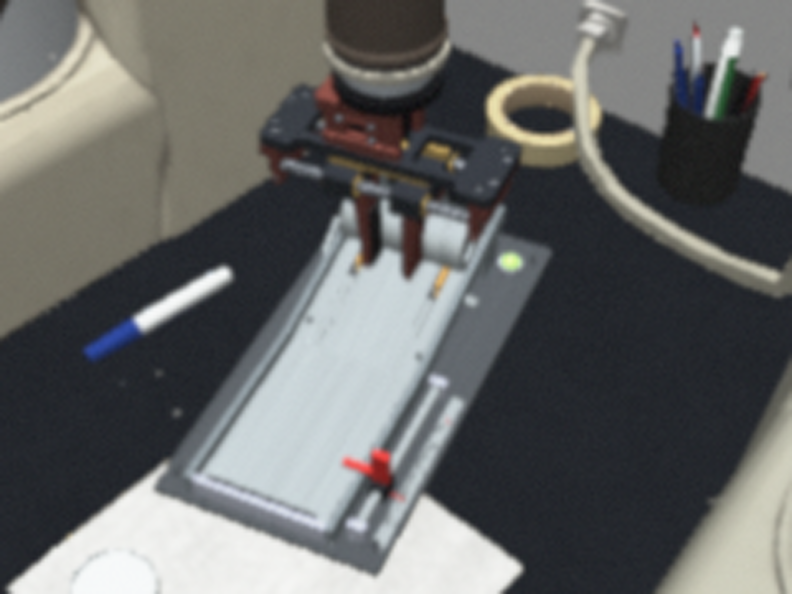

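Request:
jog_arm(
  commands=[
    [0,0,0,0.1,0.09,0.03,28],
    [0,0,0,0.2,0.19,0.06,28],
    [0,0,0,0.3,0.28,0.09,28],
    [0,0,0,0.41,0.37,0.12,28],
    [0,0,0,0.52,0.47,0.15,28],
    [0,0,0,0.62,0.57,0.18,28],
    [0,0,0,0.72,0.66,0.2,28],
    [0,0,0,0.83,0.76,0.23,28],
    [0,0,0,0.93,0.85,0.26,28],
    [0,0,0,1.03,0.94,0.29,28],
  ],
)

```text
time_s: 14.75
tool_pos: [0.5453, 0.3182, 0.0329]
ee_rot: [-0.646, 0.283, -0.287, 0.648]
contact_force: [-3.1, -2.2, 2.2]
width: 0.0246
```

```bash
python3 where.py;python3 rol.py k .067
```

```text
t 14.75 world [0.5453 0.3182 0.0329] tester [0.0877 0.0006 0.0329] F tester [-3.8  0.5  2.2]
yaw err 0.0005 down [ 5.4e-03  2.0e-04 -1.0e+00] w 0.0246
0.63 [303.6, 125.9, 43.1, 23.4]
roller x,z,skew [0.12087987 0.06732509 0.00522528] 223 y [-0.04695484  0.04607414]
```

Another 6 mm in small steps, until the buffers give a clear force.

Request:
jog_arm(
  commands=[
    [0,0,0,0.04,0.03,0.01,28],
    [0,0,0,0.08,0.07,0.02,28],
    [0,0,0,0.12,0.11,0.03,28],
    [0,0,0,0.16,0.14,0.04,28],
    [0,0,0,0.2,0.18,0.05,28],
    [0,0,0,0.24,0.22,0.06,28],
    [0,0,0,0.27,0.25,0.07,28],
    [0,0,0,0.3,0.27,0.08,28],
    [0,0,0,0.3,0.27,0.08,28],
    [0,0,0,0.3,0.27,0.08,28],
  ],
)

```text
time_s: 15.68
tool_pos: [0.5462, 0.3191, 0.0331]
ee_rot: [0.648, -0.284, 0.286, -0.646]
contact_force: [-10.2, -8.8, 7.1]
width: 0.0244
```

```bash
python3 where.py;python3 rol.py l .067
```

```text
t 15.6833 world [0.5462 0.3191 0.0331] tester [0.089  0.0006 0.0331] F tester [-13.4   0.4   7.1]
yaw err 0.0004 down [ 0.0019 -0.0036 -1.    ] w 0.0244
0.66 [305.7, 124.6, 42.9, 24.6]
roller x,z,skew [0.12218523 0.0678097  0.00387272] 295 y [-0.04735156  0.04722152]
```

View pics/slc.png

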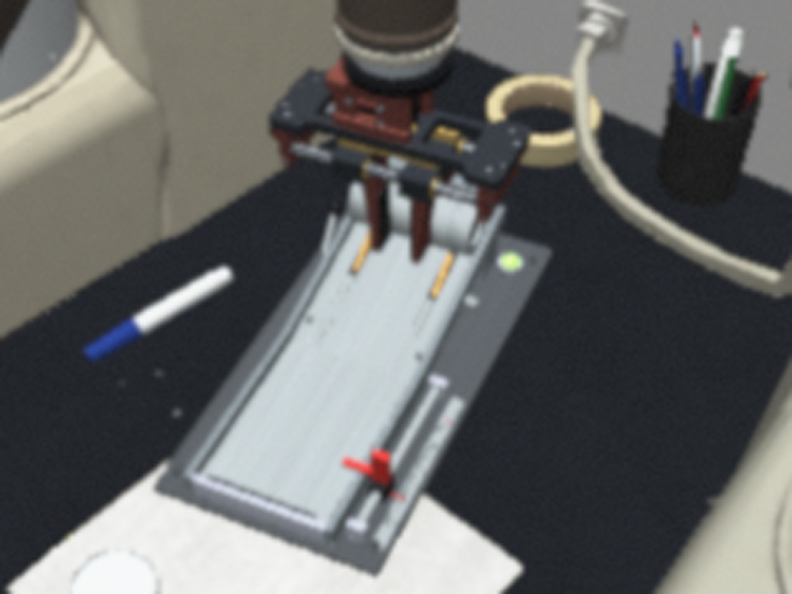

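Request:
jog_arm(
  commands=[
    [0,0,0,0,0,0,28],
    [0,0,0,-0.06,-0.05,-0.02,28],
    [0,0,0,-0.12,-0.11,-0.03,28],
    [0,0,0,-0.18,-0.16,-0.05,28],
    [0,0,0,-0.24,-0.22,-0.06,28],
    [0,0,0,-0.3,-0.27,-0.08,28],
    [0,0,0,-0.36,-0.33,-0.1,28],
    [0,0,0,-0.42,-0.38,-0.11,28],
    [0,0,0,-0.48,-0.44,-0.13,28],
    [0,0,0,-0.52,-0.47,-0.14,28],
  ],
)

```text
time_s: 16.62
tool_pos: [0.5411, 0.3143, 0.0317]
ee_rot: [0.648, -0.284, 0.286, -0.646]
contact_force: [-0.3, -0.7, 0.4]
width: 0.0244
```

```bash
python3 where.py;python3 rol.py m .067
```

```text
t 16.6167 world [0.5411 0.3143 0.0317] tester [0.082  0.0006 0.0317] F tester [-0.7 -0.3  0.4]
yaw err 0.0004 down [ 0.002  -0.0035 -1.    ] w 0.0244
0.82 [303.3, 128.9, 45.0, 21.6]
roller x,z,skew [0.11885876 0.06662153 0.00450066] 260 y [-0.04717047  0.0458325 ]
```

Request:
jog_arm(
  commands=[
    [0,0,0,-0.7,-0.65,0,28],
    [0,0,0,-1.8,-1.6,0.5,28],
    [0,0,0,-3.2,-2.9,2,28],
    [0,0,0,-4.5,-5,4.5,0],
    [0,0,0,-5.8,-7.8,5,0],
    [0,0,0,-7,-11,5,0],
    [0,0,0,-8.3,-14,5,0],
    [0,0,0,-9.6,-17,5,0],
    [0,0,0,-11.1,-20,4.5,0],
    [0,0,0,-11.1,-20,3,0],
  ],
)

```text
time_s: 17.55
tool_pos: [0.4278, 0.1071, 0.0621]
ee_rot: [0.649, -0.285, 0.289, -0.643]
contact_force: [-0.2, -1.2, -1.0]
width: 0.0007
```

```bash
python3 where.py;python3 rol.py n .067
```

```text
t 17.55 world [0.4278 0.1071 0.0621] tester [-0.1414 -0.076   0.0621] F tester [-1.  -0.7 -1. ]
yaw err -0.0061 down [ 0.0017 -0.009  -1.    ] w 0.0007
0.88 [326.6, 126.1, 20.4, 24.0]
roller x,z,skew [0.11951233 0.06640417 0.02908068] 254 y [-0.04773509 -0.00874732]
```

View pics/snc.png

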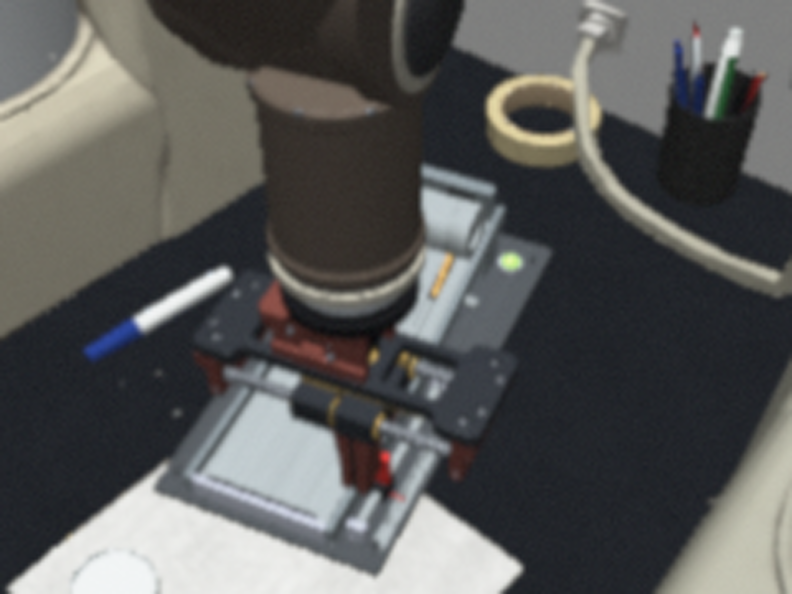

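Request:
jog_arm(
  commands=[
    [0,0,0.006,0.2,0.9,-0.5,0],
    [0,0,0.006,0.2,0.9,-1.2,0],
    [0,0,0.006,0.2,0.9,-2,0],
    [0,0,0.006,0.2,0.9,-2.8,0],
    [0,0,0.006,0.2,0.9,-3.5,0],
    [0,0,0.006,0.2,0.9,-4,0],
    [0,0,0.006,0.2,0.9,-4.3,0],
    [0,0,0.006,0.2,0.9,-4.3,0],
    [0,0,0.006,0.2,0.9,-4.3,0],
    [0,0,0.006,0.2,0.9,-4.3,0],
  ],
)

```text
time_s: 18.48
tool_pos: [0.4307, 0.1208, 0.0179]
ee_rot: [0.649, -0.283, 0.285, -0.646]
contact_force: [0.8, -0.9, 0.3]
width: 0.0005
```

```bash
python3 where.py; cat > red.py <<'E'
from hm import *
import sys
q=np.load("pose2.npy"); p,d=save("scene",f"pics/r{sys.argv[1]}.png")
im=cv2.cvtColor(p,cv2.COLOR_RGB2BGR)[150:230,260:360]; cv2.imwrite(f"pics/r{sys.argv[1]}c.png",cv2.resize(im,None,fx=6,fy=6,interpolation=cv2.INTER_NEAREST))
P,C=cloud("scene",p,d); X=totest(q,P); C=C.astype(int)
red=(C[:,0]>130)&(C[:,1]<80)&(C[:,2]<80)&(abs(X[:,0]+.05)<.12)&(X[:,1]>-.09)&(X[:,1]<-.03); Y=X[red]
for nm,k in(("tab",Y[:,2]>.045),("arm",(Y[:,2]<.042)&(Y[:,2]>.03)&(Y[:,1]>-.062))):
    if k.sum(): print(nm,k.sum(),np.round(np.percentile(Y[k],[5,50,95],axis=0),4).tolist())
f=(C[:,0]>C[:,1]*1.4)&(C[:,0]<110)&(X[:,2]<.09)&(X[:,2]>.025)&(abs(X[:,1]+.07)<.03)&(abs(X[:,0]+.1)<.1); Y=X[f]
if f.sum(): print("finger",f.sum(),"x",np.round(np.percentile(Y[:,0],[2,50,98]),4),"zmin",np.round(np.percentile(Y[:,2],[1,5]),4),"y",np.round(np.percentile(Y[:,1],[2,98]),4))
E
python3 red.py a
```

```text
t 18.4833 world [0.4307 0.1208 0.0179] tester [-0.1301 -0.0679  0.0179] F tester [-0.  -1.1  0.3]
yaw err 0.0031 down [ 5.0e-04 -5.4e-03 -1.0e+00] w 0.0005
tab 6 [[-0.159, -0.0367, 0.2091], [-0.1573, -0.0344, 0.2109], [-0.1516, -0.0318, 0.2118]]
finger 118 x [-0.1424 -0.1405 -0.1002] zmin [0.0273 0.0304] y [-0.0783 -0.061 ]
```

View pics/rac.png

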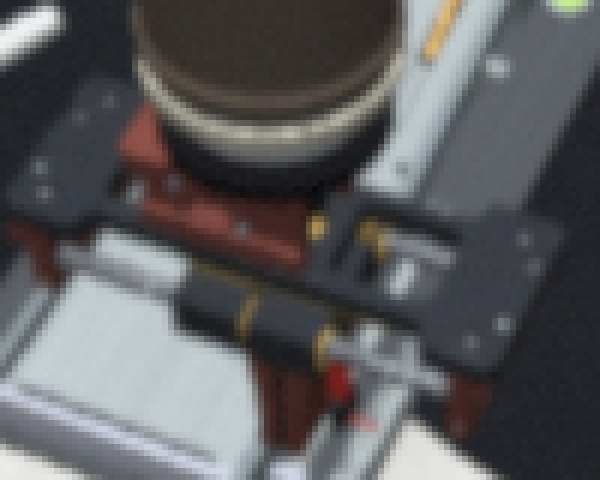

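Request:
jog_arm(
  commands=[
    [0,0,0,0.3,0.2,0,0],
    [0,0,0,0.6,0.5,0,0],
    [0,0,0,0.9,0.75,0,0],
    [0,0,0,1.1,0.95,0,0],
    [0,0,0,1.3,1.1,0,0],
    [0,0,0,1.5,1.3,0,0],
    [0,0,0,1.8,1.55,0,0],
    [0,0,0,2.1,1.85,0,0],
    [0,0,0,2.4,2.1,0,0],
    [0,0,0,2.7,2.4,0,0],
  ],
)

```text
time_s: 19.37
tool_pos: [0.458, 0.145, 0.018]
ee_rot: [0.649, -0.283, 0.285, -0.646]
contact_force: [-0.3, -0.8, 0.0]
width: 0.0003
```

```bash
python3 where.py; python3 red.py b; python3 -c "
from hm import *
q=np.load('pose2.npy'); print(totest(q,onz('top',[[278,192]],.025)))"
```

```text
t 19.3667 world [0.458 0.145 0.018] tester [-0.0935 -0.0684  0.018 ] F tester [-0.8 -0.4  0. ]
yaw err 0.0031 down [ 6.0e-04 -5.4e-03 -1.0e+00] w 0.0003
tab 11 [[-0.1232, -0.0573, 0.1251], [-0.1117, -0.0399, 0.2104], [-0.1079, -0.0337, 0.2126]]
arm 1 [[-0.0799, -0.0437, 0.037], [-0.0799, -0.0437, 0.037], [-0.0799, -0.0437, 0.037]]
finger 115 x [-0.1065 -0.104  -0.0814] zmin [0.0289 0.041 ] y [-0.0787 -0.0616]
[[-0.00019502 -0.07053374  0.025     ]]
```

View pics/rbc.png

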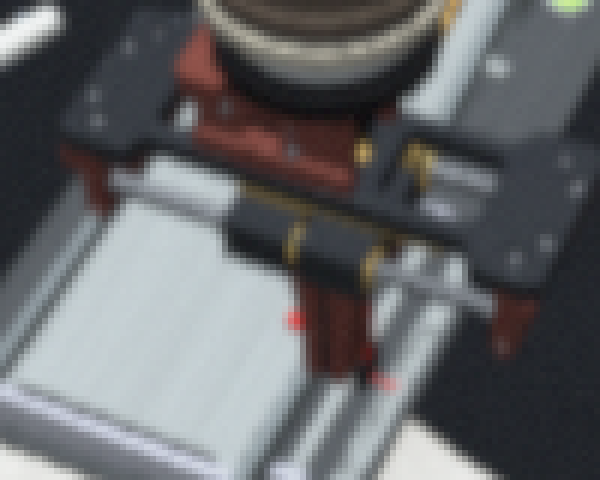

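Request:
jog_arm(
  commands=[
    [0,0,0,0.15,0.14,0,0],
    [0,0,0,0.37,0.34,0,0],
    [0,0,0,0.6,0.54,0,0],
    [0,0,0,0.83,0.75,0,0],
    [0,0,0,1.06,0.96,0,0],
    [0,0,0,1.3,1.18,0,0],
    [0,0,0,1.54,1.4,0,0],
    [0,0,0,1.8,1.64,0,0],
    [0,0,0,2.05,1.87,0,0],
    [0,0,0,2.3,2.1,0,0],
  ],
)

```text
time_s: 20.25
tool_pos: [0.482, 0.1669, 0.0181]
ee_rot: [0.649, -0.283, 0.285, -0.646]
contact_force: [-0.2, -0.6, -0.3]
width: 0.0006
```

Request:
jog_arm(
  commands=[
    [0,0,0,0.13,0.12,0,0],
    [0,0,0,0.27,0.25,0,0],
    [0,0,0,0.42,0.38,0,0],
    [0,0,0,0.57,0.52,0,0],
    [0,0,0,0.72,0.65,0,0],
    [0,0,0,0.86,0.78,0,0],
    [0,0,0,1,0.91,0,0],
    [0,0,0,1.14,1.04,0,0],
    [0,0,0,1.27,1.16,0,0],
    [0,0,0,1.4,1.28,0,0],
  ],
)

```text
time_s: 21.08
tool_pos: [0.4962, 0.1798, 0.0181]
ee_rot: [0.649, -0.283, 0.285, -0.646]
contact_force: [0.1, -0.1, 0.7]
width: 0.0007
```

```bash
python3 where.py; python3 red.py d
```

```text
t 21.0833 world [0.4962 0.1798 0.0181] tester [-0.0419 -0.0685  0.0181] F tester [ 0.  -0.2  0.7]
yaw err 0.0031 down [ 0.0014 -0.0047 -1.    ] w 0.0007
tab 8 [[-0.0693, -0.0562, 0.1067], [-0.0595, -0.0433, 0.1933], [-0.0539, -0.0312, 0.2117]]
arm 1 [[-0.0295, -0.0463, 0.0376], [-0.0295, -0.0463, 0.0376], [-0.0295, -0.0463, 0.0376]]
finger 112 x [-0.0546 -0.0525 -0.0295] zmin [0.0283 0.0402] y [-0.0786 -0.06  ]
```

View pics/rdc.png

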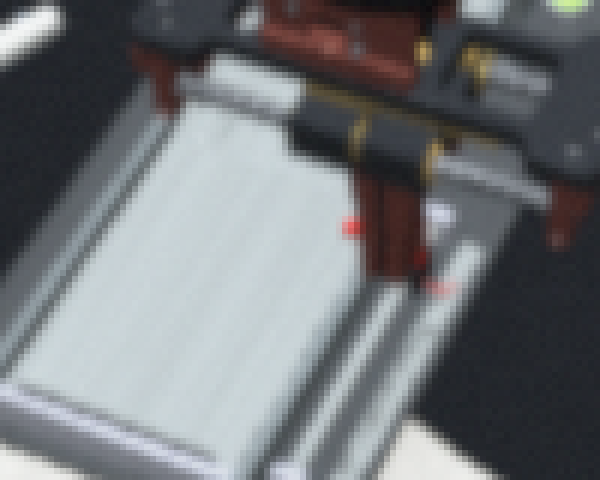

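Request:
jog_arm(
  commands=[
    [0,0,0,0.1,0.09,0,0],
    [0,0,0,0.2,0.18,0,0],
    [0,0,0,0.3,0.27,0,0],
    [0,0,0,0.4,0.36,0,0],
    [0,0,0,0.5,0.45,0,0],
    [0,0,0,0.59,0.54,0,0],
    [0,0,0,0.68,0.62,0,0],
    [0,0,0,0.77,0.7,0,0],
    [0,0,0,0.85,0.78,0,0],
    [0,0,0,0.93,0.85,0,0],
  ],
)

```text
time_s: 21.97
tool_pos: [0.5011, 0.1841, 0.0175]
ee_rot: [0.653, -0.285, 0.284, -0.642]
contact_force: [-18.2, -14.3, 21.5]
width: 0.0006
```

```bash
python3 where.py
```

```text
t 21.9667 world [0.5011 0.1841 0.0175] tester [-0.0353 -0.0686  0.0175] F tester [-23.    1.7  21.5]
yaw err 0.0021 down [-0.0068 -0.0135 -0.9999] w 0.0006
```

Request:
jog_arm(
  commands=[
    [0,0,0,0,0,0,0],
    [0,0,0,-0.04,-0.03,0,0],
    [0,0,0,-0.1,-0.09,0,0],
    [0,0,0,-0.2,-0.18,0,0],
    [0,0,0,-0.5,-0.45,0,0],
    [0,0,0,-1,-0.9,0,0],
    [0,0,0,-1.7,-1.5,0,0],
    [0,0,0,-2.5,-2.2,0.5,0],
    [0,0,0,-3.5,-3.2,2,0],
    [0,0,0,-5,-4.5,4,0],
  ],
)

```text
time_s: 22.8
tool_pos: [0.4496, 0.1384, 0.0571]
ee_rot: [0.653, -0.285, 0.284, -0.642]
contact_force: [0.6, -0.8, 0.7]
width: 0.0003
```

```bash
python3 where.py;python3 red.py e; python3 - <<'E'
from h import *
p,d=save("scene","pics/s9.png");im=cv2.cvtColor(p,cv2.COLOR_RGB2BGR)[70:250,200:440]
cv2.imwrite("pics/s9c.png",cv2.resize(im,None,fx=3.3,fy=3.3,interpolation=cv2.INTER_CUBIC))
E
```

```text
t 22.8 world [0.4496 0.1384 0.0571] tester [-0.1041 -0.0676  0.0571] F tester [-0.1 -1.   0.7]
yaw err 0.0025 down [-0.0088 -0.0135 -0.9999] w 0.0003
tab 19 [[-0.1299, -0.0722, 0.0548], [-0.1247, -0.0373, 0.25], [-0.0212, -0.0308, 0.2519]]
finger 13 x [-0.1151 -0.0254 -0.0225] zmin [0.0275 0.028 ] y [-0.0752 -0.0625]
```

View pics/s9c.png

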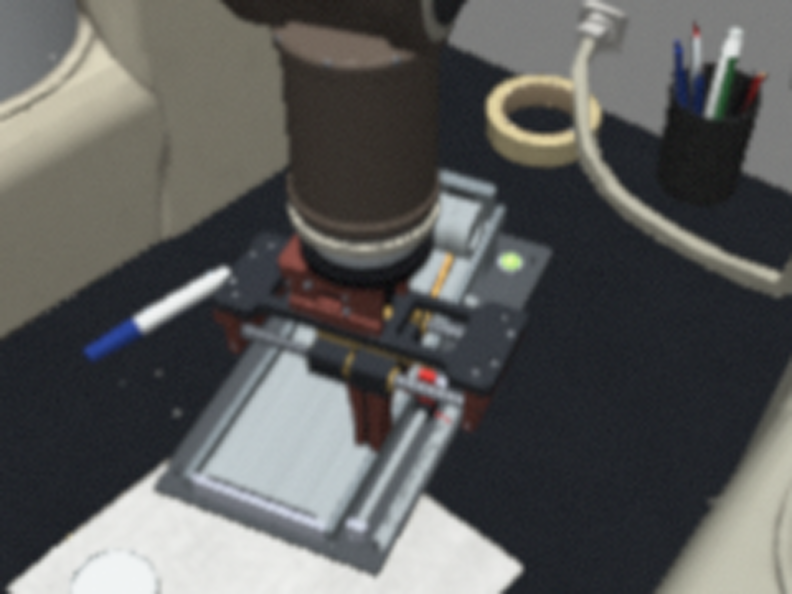

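Retreat further so both cameras see the whole tester.

Request:
jog_arm(
  commands=[
    [0,0,0,0,-1,4,0],
    [0,0,0,-0.5,-2,8,0],
    [0,0,0,-1,-4,11,0],
    [0,0,0,-2,-7,13,0],
    [0,0,0,-3,-10,14,0],
    [0,0,0,-4,-13,15,0],
    [0,0,0,-5,-16,15,0],
    [0,0,0,-6,-19,15,0],
    [0,0,0,-7,-22,15,0],
    [0,0,0,-8,-25,15,0],
  ],
)

```text
time_s: 23.73
tool_pos: [0.3689, -0.1147, 0.2095]
ee_rot: [0.653, -0.284, 0.286, -0.641]
contact_force: [-0.3, -1.3, 0.4]
width: 0.0005
```

```bash
python3 where.py;python3 red.py f; python3 rol.py f2 .067; python3 - <<'E'
from h import *
p,d=save("top","pics/t9.png");im=cv2.cvtColor(p,cv2.COLOR_RGB2BGR)[100:280,140:380]
cv2.imwrite("pics/t9c.png",cv2.resize(im,None,fx=3.3,fy=3.3,interpolation=cv2.INTER_CUBIC))
E
```

```text
t 23.7333 world [ 0.3689 -0.1147  0.2095] tester [-0.3345 -0.2001  0.2095] F tester [-1.1 -0.8  0.4]
yaw err 0.0004 down [-0.0044 -0.0168 -0.9998] w 0.0005
```

View pics/sf2c.png

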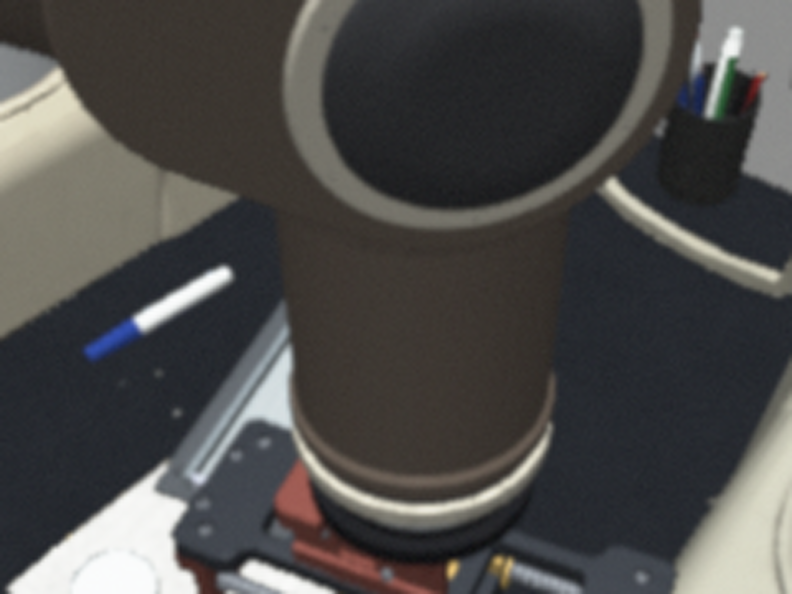

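View pics/t9c.png

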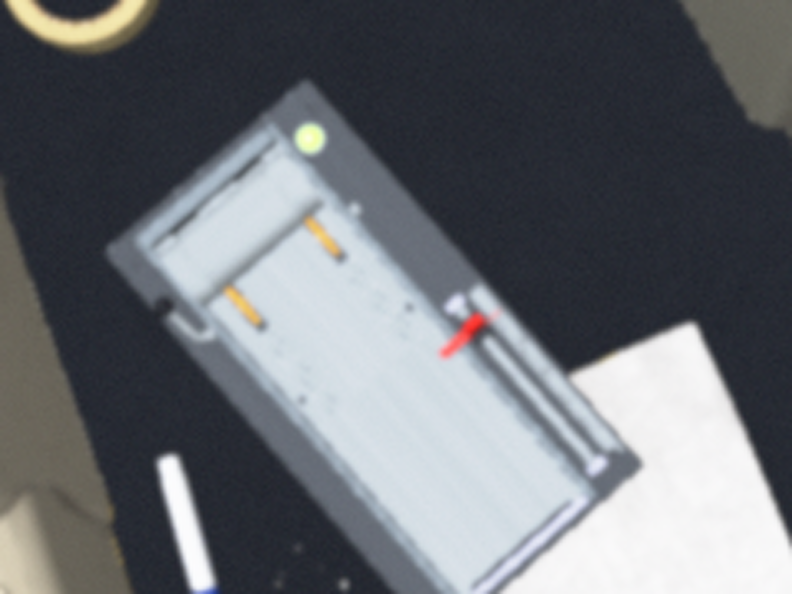

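```bash
python3 - <<'E'
from hm import *
q=np.load("pose2.npy"); p,d=get_image("top"); P,C=cloud("top",p,d); X=totest(q,P); C=C.astype(int)
red=(C[:,0]>140)&(C[:,1]<90)&(C[:,2]<90)&(abs(X[:,0]+.05)<.12)&(X[:,1]>-.1)&(X[:,1]<-.03); Y=X[red]; print(np.round(Y[Y[:,2]>.048]*1000),np.round(np.median(Y,0)*1000))
r=silhouettes("top","roller"); m=r[0]["region"].ravel(); v,u=np.mgrid[0:400,0:640]
Z=totest(q,atd("top",np.c_[u.ravel(),v.ravel()],d.ravel())[m]); print("roller",r[0]["confidence"],np.median(Z,0),np.percentile(Z[:,0],[3,97]))
a=cv2.imread("pics/top0.png")[175:250,265:345]; b=cv2.imread("pics/t9.png")[175:250,265:345]
cv2.imwrite("pics/cmp.png",cv2.resize(np.hstack([a,b]),None,fx=5,fy=5,interpolation=cv2.INTER_CUBIC))
for t in("marker","round_tin","sample_jar"):
    print(t,[(np.round(x["uv"],1),round(x["confidence"],2)) for x in spot_point("top",t)[:2]])
E
```

```text
[[-19. -74.  55.]
 [-21. -75.  57.]
 [-18. -69.  58.]
 [-20. -71.  63.]
 [-21. -72.  55.]
 [-22. -74.  54.]
 [-23. -76.  54.]
 [-18. -66.  54.]
 [-20. -68.  55.]
 [-21. -69.  58.]
 [-22. -71.  56.]
 [-23. -73.  52.]
 [-24. -74.  49.]
 [-20. -65.  57.]
 [-22. -66.  60.]
 [-23. -68.  58.]
 [-24. -70.  57.]
 [-22. -64.  58.]
 [-23. -65.  59.]
 [-24. -67.  51.]
 [-24. -64.  49.]] [-21. -68.  54.]
roller 0.97 [1.14131900e-01 7.14787690e-06 8.41198724e-02] [0.09783641 0.13862755]
marker [(array([198.3, 266.7]), 0.9)]
round_tin [(array([407.5, 206. ]), 0.79)]
sample_jar [(array([424.9, 265.5]), 0.96), (array([255.2, 212.6]), 0.16)]
```

View pics/cmp.png

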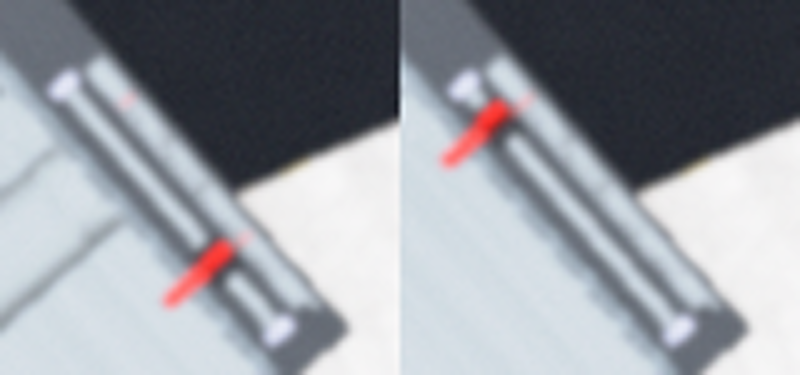

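```bash
python3 -c "
from station import *
print(job_done()); print(get_state()['time_s'])"
```

```text
the job is handed in; nothing more can be done
None
the job is handed in; nothing more can be done
```

The tester is reset and the job handed in at about 24 s; no verdict was reported.

**Roller:** I pushed it slowly up the ramp with the fingertips until the buffers resisted at about 13 N. When I backed off it settled about 3 mm and stayed. The last top picture shows it at the stop with both brass dogs up behind it.

**Pointer:** I then pushed the red pointer along its rod until it stopped hard, at about 23 N. In the last picture its needle lies on the red mark at the ramp end of the scale, to within about 1 mm. During that last push there was also about 21 N upward on the tool, which I did not fully explain. I took it as the tab and arm flexing against the end stop, and did not push a second time to confirm.

**Other items:** The marker and tin were found within about 1 pixel of where they began, and the jar within 4 pixels (about 8 mm), which I took as detector scatter. The arm never went near any of them, and it ended clear of everything.

**What went wrong:** The fingertips sit about 26 mm higher than the reported tool position. Because of that, my first push landed on the roller's upper back and pressed it onto the level bed with about 20 N. It moved about 5 mm forward and stayed there when I backed off. I corrected the height and it then rolled up cleanly.

My last try to measure the roller and pointer with the scene camera failed because the arm blocked the view. The final checks therefore rest on the top camera.

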